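# Clamp a steel core with an adjustable wrench

### The job

Clamp the small steel core on the sloping plate: lay the open adjustable wrench flat on the plate with the brass nut fully in its jaws, roll its knurled worm until the jaw is snug on the nut, and only then swing the handle to turn the nut clockwise until its white line points at the green mark. Leave the wrench on the nut with the jaw still snug, and do not push the oil bottle, the aluminium cup or the finned core about.

Things in the scene. Friction and masses are not known exactly. Their poses are not given: they have to be found in the camera images.
- nut_centre (a point): Brass hexagon nut, 24 mm across flats, 27.7 mm across corners, 15 mm high, standing on the rubber face of a sloping plate; this point is its centre, 7.5 mm above the plate. z is the nut's axis, square to the plate (leaning 28 degrees to the robot). x runs along the white line on its top, from the axis to a corner, and turns with the nut; two flats are parallel to x.
- green_mark (a point): Green line painted on the plate, its middle 42 mm from the nut's axis. z is square to the plate, x points straight uphill along the plate (28 degrees up, away from the robot), y across it to the left. The plate's flat rubber face is 130 mm wide and reaches 150 mm downhill and 95 mm uphill of the nut's axis; no lip.
- carry_bar (a point): Middle of a fixed round bar, 10 mm thick, across the plate 64 mm uphill of the nut and 112 mm off the face, on posts at the upper corners. Axes as green_mark. Seen from above it is over the nut: a gripper coming straight down on the worm strikes it, one square to the plate does not. Under it: clamp bar 47 mm uphill of the nut (15 mm high), steel core from 60 mm (46 mm high).
- nut (a joint): Angle of the nut in rad, growing clockwise seen from above: starts between 0 and 0.2; 1.0 when the white line points at the green mark. It stays where it is left and turns against about 0.12 N m (about 2 N at 110 mm out on the handle, with the rubber's drag). There is no stop at the mark: it turns on to 1.7. Turning it moves the clamp bar to the core.
- wrench_grip (a point): Steel adjustable wrench, about 0.33 kg, at first flat on the bench at the right, worm up. This point is in its straight handle (22 mm wide, 11 mm thick), 5.5 mm above its underside, 90 mm behind the mouth. x points along the handle to the jaws, y to the fixed jaw, z up out of it. Grasp the handle 75 to 160 mm behind the mouth; it ends at 189 mm and balances at about 65 mm.
- wrench_mouth (a point): Middle of the mouth, where the nut's centre is when snug, 7.5 mm above the underside (head 15 mm thick). Axes as wrench_grip; it opens to +x. Fixed jaw's face 12 mm to +y, throat wall 15 mm to -x, movable jaw on -y, tips 16 mm to +x. Fits the nut with its x along the nut's x: the handle then points downhill and right, free to swing. Lies still on the rubber.
- worm_top (a point): Crown of the knurled worm, a roller 19 mm thick and 16 mm long in the wrench's head, axis along the wrench's y; 30 mm behind the mouth, 19.5 mm above the underside, 4.5 mm proud of the head. Axes as wrench_grip. Stroking its top towards the jaws (+x) closes the jaw by 0.13 mm per mm stroked; back opens it. Takes about 4 N of stroke: press with 6 to 15 N. Stays where it is left.
- wrench_jaw (a joint): Travel of the wrench's movable jaw in m, growing as it closes: the opening is 34 mm less this value. Starts between 0 and 0.003 (opening 31 to 34 mm); 0.010 when snug on the nut (opening 24 mm). The jaw is stiff and keeps its place by itself when the nut is turned.
- oil_bottle: Bystander: white plastic oil bottle with red spout, 44 mm across, 142 mm tall; origin at the centre of its base.
- alu_cup: Bystander: small aluminium cup, 33 mm across, 34 mm tall; origin at the centre of its base.
- fin_core: Bystander: block with fins on top, 28 x 30 mm, 57 mm tall; origin at the centre of its base.

How it is judged:
By the outcome, as a careful person would: the job done as asked, in the order asked, and still so for the second after the job is handed in, with the robot touching nothing.
It also fails if it takes over 64 s, if anything falls off the work surface, if the arm or the gripper's body presses on something with over 40 N, if the wrist force passes 120 N, or if a joint passes its speed limit or range.

### The arm

A 6-joint arm with a two-finger parallel gripper is mounted at the origin on a cart in front of the work surface, level with it; the furniture and walls round the work are solid. World frame = base frame: x ahead of the robot, y to its left, z up, the work surface at z = 0. Lengths are in mm, angles in rad, forces in N, time in s.
With the tool pointing down it reaches from about 300 to 775 mm from the base axis. Payload 14.6 kg.
Tool frame: the origin (TCP) lies on the centre line of the jaws, within the pads' length; the fingertips stand manip.tcp_to_tips ahead of it and the grasp point (between the pads) lies 5 mm behind it (manip.tcp_to_tips is the distance from the TCP to the fingertips, in mm); z points along the fingers, y is the direction in which the jaws open and shut (so a half turn about z gives the same grasp; the last joint's range is limited). The gripper opens to 94 mm and grips with 3 to 60 N. Pads are 16 mm wide; open, the fingers measure 119 mm over their backs; the gripper's body (75 mm by 177 mm) begins 78 mm behind the grasp point.
Start: joints at [-1.238, 0.3, 1.521, -0, 1.321, -0.067], TCP at [214.071, -506.619, 219.446] pointing down, gripper open.
Joint ranges: [-3.03, 3.03], [-0.79, 2.21], [0.23, 2.52], [-1.04, 4.18], [0, 3.07], [-2.55, 2.55]. Speed limits (rad/s): [2.22, 2.22, 2.57, 3.14, 3.14, 3.14].

### API

Orientations are given as [roll, pitch, yaw] about the fixed x, y, z axes, in that order (R = Rz(yaw) Ry(pitch) Rx(roll)).
In Python, from cell import manip, optics, workorder gives the robot as it stands. The module is installed in compiled form; this text tells all that it offers.
- The arm moves only by the tool jog_arm, never from a script. Its argument "deltas" is text: rows parted by semicolons, each of 5 numbers parted by spaces: the shift along the tool's x, y, z in mm, then the turn about the tool's z in rad, then the finger opening in mm, from 0 to 94. In form: tx ty tz twist grip; .... A call has exactly 10 rows; each row is the pose to reach, as a shift and turn from the pose commanded when the call began, along the tool's axes at that moment; what a row does not reach only later rows make up. A row lasts 1/8 s, in which the tool goes at most 62.5 mm and 10.7 degrees, less where a joint would pass 70% of its speed; a pose out of reach is approached as far as the arm can. A call with a gripper value outside its range is refused whole. The fingers move at their own pace and stop on an object; "squeeze" is the grip in N (left out, the last holds). Time passes only in rows, so rows that repeat a pose let the fingers close, or fill a call up. It gives the time, the measured TCP pose, the force and the opening at its end, in the units of the state.
- manip.read_state(): the state, without advancing time (a new reading comes with each control period).
- optics.camera(name): name is "side" or "top"; returns (picture, depth): 400x640x3 uint8, red, green, blue; 400x640 float32, mm along the optical axis (not along the pixel's ray), 0 where there is no reading.
- optics.get_calibration(name): a dict with "intrinsics" (3x3 intrinsics, pixels), "R" (3x3) and "t" (3): a world point X has camera coordinates R X + t. Camera axes: x right, y down, z forward; pixel columns grow to the right and rows downward; lengths in mm; the calibration is good to about 2 mm. A picture is of the moment at which its call begins. get_calibration takes no time and is no camera call.
- workorder.sign_off(): hands the job in, once; it reports no verdict.
The state is a dict: "clock": time; "joints": joint angles; "qd": joint speeds; "effort": joint torques, N m; "eef_pos": TCP position; "eef_rot": TCP orientation; "wrist_force": force on the tool from outside, world axes, zero at the start; "moment": the same for the moment, N m; "finger_gap": finger opening in mm.
Only numpy, scipy, OpenCV 4.12 (cv2) and the standard library are available. Lean on these libraries where they do the work, as an engineer would, in place of code of your own. Each camera call takes 0.05 s, during which the arm holds its last target.

## Working session

There is one attempt and no reset: what is moved stays moved. The work goes in short steps, Python scripts to look and compute and a tool call to move; the robot and the scene stay as the last step left them, time stands still between calls to the robot, and variables do not carry over. Pictures are saved under pics/ and viewed, and the job is handed in when it is done.

Besides the shell and the picture viewer there is one more tool, called after "Request:" as name(argument=value, ...) on one line, values as JSON. jog_arm: Moves the arm, as the interface text tells. Its arguments: {"type":"object","properties":{"deltas":{"type":"string"},"squeeze":{"type":"number"}},"required":["deltas"]}

```bash
mkdir -p pics; ls; python3 - <<'E'
from cell import manip, optics, workorder
import cv2
print(manip.tcp_to_tips, manip.read_state())
for n in ("side","top"):
    p,d=optics.camera(n); c=optics.get_calibration(n); print(n,c)
    cv2.imwrite(f"pics/{n}0.png",p[:,:,::-1])
E
```

```text
pics
14.0 {'clock': 0.0, 'joints': array([-1.23760749e+00,  3.00480215e-01,  1.52159100e+00,  4.64700429e-05,
        1.32073192e+00, -6.65995387e-02]), 'qd': array([-0.0002921 , -0.00083215, -0.0018274 ,  0.00040761, -0.00156485,
       -0.00011703]), 'effort': array([ 3.68675855e-04, -5.31807268e+01, -3.52736449e+01,  7.08416803e-02,
        2.43924907e-02, -8.80518724e-05]), 'eef_pos': array([ 213.9963659 , -506.3806338 ,  218.87713772]), 'eef_rot': array([-3.14038785e+00, -1.25468720e-04,  3.99776772e-01]), 'wrist_force': array([-0.19322281,  1.04218743, -0.91242876]), 'moment': array([ 0.06181627,  0.00373835, -0.03632778]), 'finger_gap': 94.3002315433395}
side {'intrinsics': array([[481.19025201,   0.        , 318.0036419 ],
       [  0.        , 481.19025201, 203.67253553],
       [  0.        ,   0.        ,   1.        ]]), 'R': array([[ 0.99320997, -0.11519837, -0.01622604],
       [-0.0763474 , -0.54020335, -0.83806409],
       [ 0.08777825,  0.83361243, -0.54533045]]), 't': array([-594.09588408,   96.04099751, 1158.1440654 ])}
top {'intrinsics': array([[470.89836631,   0.        , 322.04561124],
       [  0.        , 470.89836631, 187.91094821],
       [  0.        ,   0.        ,   1.        ]]), 'R': array([[ 6.65272556e-04, -9.99895222e-01,  1.44603891e-02],
       [-9.85572397e-01, -3.10307247e-03, -1.69225950e-01],
       [ 1.69253090e-01, -1.41391789e-02, -9.85471194e-01]]), 't': array([-155.00957337,  633.75617285, 1000.58259915])}
```

View pics/side0.png

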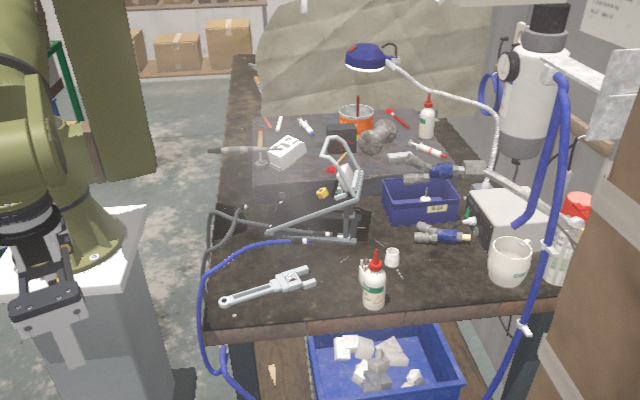

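View pics/top0.png

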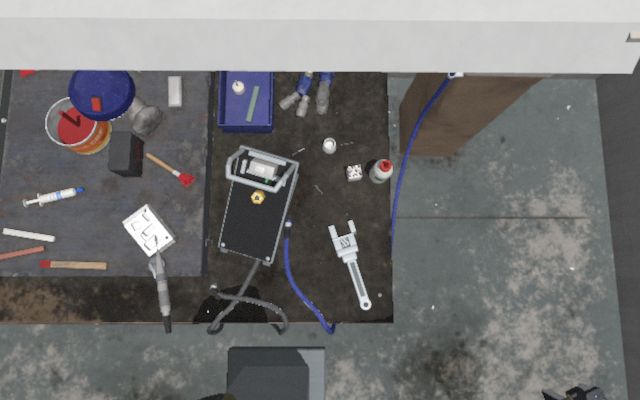

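```bash
python3 - <<'E'
import cv2
p=cv2.imread("pics/top0.png"); cv2.imwrite("pics/top0a.png",cv2.resize(p[135:275,205:310],None,fx=5.5,fy=4.2*1.0 if 0 else 4.2,interpolation=cv2.INTER_CUBIC) if 0 else cv2.resize(p[140:270,205:310],None,fx=4.6,fy=4.6,interpolation=cv2.INTER_CUBIC))
cv2.imwrite("pics/top0b.png",cv2.resize(p[210:315,310:400],None,fx=5.5,fy=5.5,interpolation=cv2.INTER_CUBIC))
p=cv2.imread("pics/side0.png")
cv2.imwrite("pics/side0a.png",cv2.resize(p[130:250,260:400],None,fx=5,fy=5,interpolation=cv2.INTER_CUBIC))
cv2.imwrite("pics/side0b.png",cv2.resize(p[180:380,0:130],None,fx=3,fy=3,interpolation=cv2.INTER_CUBIC))
E
```

```text
(no output)
```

View pics/top0a.png

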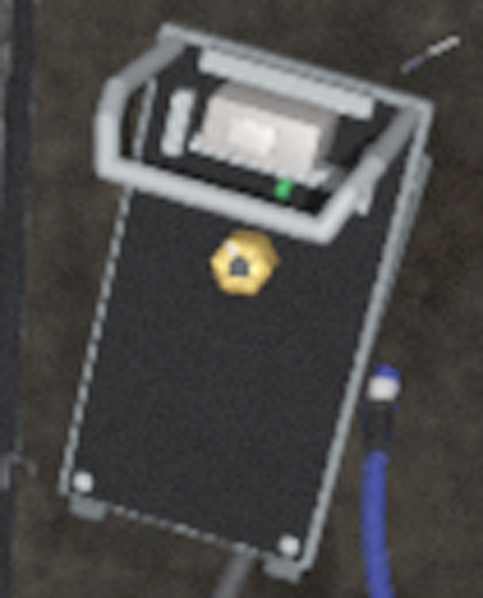

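View pics/top0b.png

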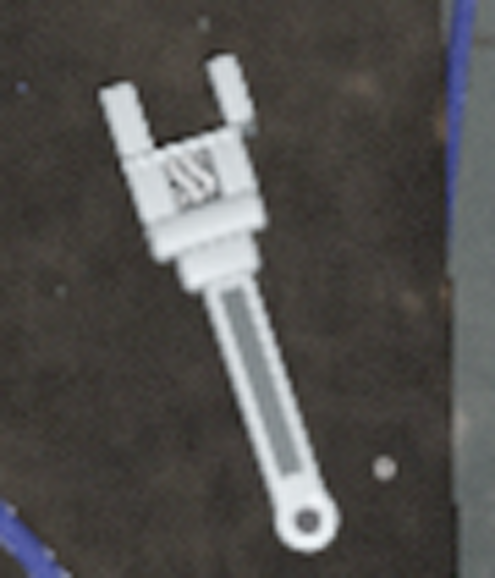

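View pics/side0a.png

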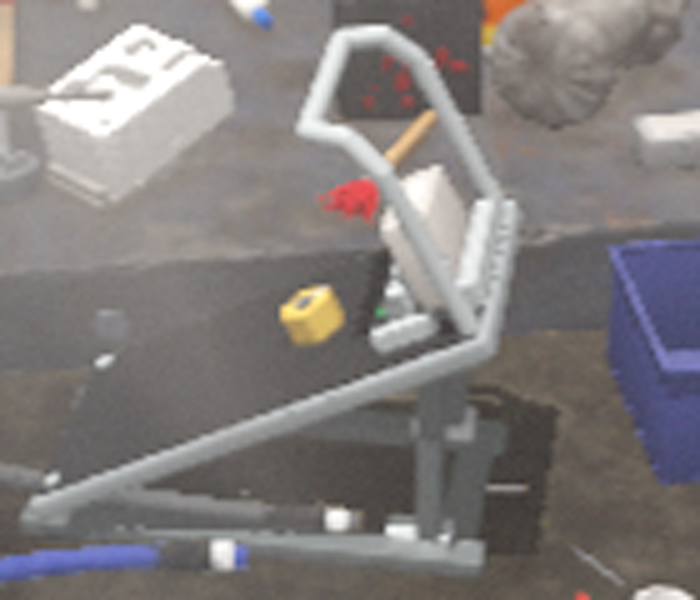

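View pics/side0b.png

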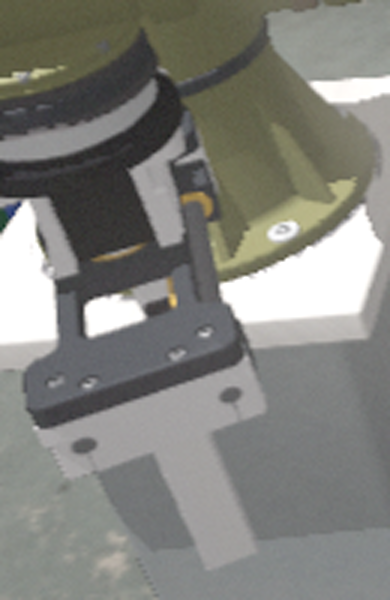

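```bash
cat > h.py <<'E'
import numpy as np, cv2
from cell import manip, optics, workorder
def K(n):
    c=optics.get_calibration(n); return c["intrinsics"],np.array(c["R"]),np.array(c["t"])
def back(n,u,v,d):
    k,R,t=K(n); u=np.asarray(u,float);v=np.asarray(v,float)
    r=np.stack([(u-k[0,2])/k[0,0],(v-k[1,2])/k[1,1],np.ones_like(u)],-1)*np.asarray(d)[...,None]
    return (r-t)@R
def ray(n,u,v):
    k,R,t=K(n); r=np.array([(u-k[0,2])/k[0,0],(v-k[1,2])/k[1,1],1.]); return -R.T@t, R.T@r
def hit(n,u,v,p0,nn):
    o,r=ray(n,u,v); return o+r*((np.asarray(p0)-o)@nn)/(r@nn)
def proj(n,X):
    k,R,t=K(n); c=np.atleast_2d(X)@R.T+t; q=c@k.T; return q[:,:2]/q[:,2:]
def cloud(n,d):
    v,u=np.mgrid[0:400,0:640]; P=back(n,u,v,d); P[d<=0]=np.nan; return P
E
python3 - <<'E'
from h import *
pt,dt=optics.camera("top"); ps,ds=optics.camera("side")
np.savez("s0.npz",pt=pt,dt=dt,ps=ps,ds=ds)
P=cloud("top",dt); S=cloud("side",ds)
# bench
for (u,v) in [(320,300),(375,220),(300,220)]: print("bench",P[v,u])
# plate
reg=np.zeros((400,640),bool); reg[210:245,240:268]=1
Q=P[reg]; Q=Q[~np.isnan(Q).any(1)]
for _ in range(3):
    c=Q.mean(0); n=np.linalg.svd(Q-c)[2][2]; n*=np.sign(n[2]); r=(Q-c)@n; Q=Q[abs(r)<3*r.std()+.2]
print("plane",c,n,r.std(),np.degrees(np.arccos(n[2])),np.degrees(np.arctan2(-n[1],-n[0])))
# side plane: points
s=proj("side",c+np.array([[0,0,0]]))[0]; print("side px of c",s, S[int(s[1]),int(s[0])])
hsv=cv2.cvtColor(pt,cv2.COLOR_RGB2HSV); 
y=(hsv[...,0]>15)&(hsv[...,0]<32)&(hsv[...,1]>110); y[:180]=0;y[215:]=0;y[:,:240]=0;y[:,275:]=0
print("yellow",np.argwhere(y).mean(0)[::-1],y.sum(), np.nanmedian(((P-c)@n)[y]))
top=y&(((P-c)@n)>12); print("topnut",np.argwhere(top).mean(0)[::-1],top.sum(),np.nanmean(P[top],0),np.nanmean((P[top]-c)@n))
g=(hsv[...,0]>50)&(hsv[...,0]<75)&(hsv[...,1]>120); g[:170]=0;g[195:]=0;g[:,:250]=0;g[:,285:]=0
print("green",np.argwhere(g).mean(0)[::-1],g.sum(),P[g])
E
```

```text
bench [ 385.37993554 -150.16088505   -3.05760635]
bench [ 567.74677796 -278.35061978    0.62659629]
bench [ 5.67381377e+02 -1.03252094e+02  5.25769174e-01]
plane [545.54305944  -3.04846205  58.57978875] [-0.45455487  0.13770993  0.88000901] 1.6953122704405474 28.3565502607094 -16.854477217477914
side px of c [296.2938422  206.52439887] [545.14729714   2.05148546  56.8220692 ]
yellow [258.13636364 196.46590909] 88 12.868576164162729
topnut [258.32653061 196.83673469] 49 [605.28554847 -18.21191932 108.49091893] 14.677846310460072
green [265.88888889 180.66666667] 9 [[642.68159177 -34.2367779  114.19896462]
 [641.73457614 -31.46769317 107.7588031 ]
 [640.96867353 -34.03185331 111.85630631]
 [640.79210668 -36.25228837 112.83021869]
 [639.27845153 -31.6817723  109.3069089 ]
 [639.65363262 -33.59482768 107.3334471 ]
 [638.77628344 -36.21761112 112.07622222]
 [637.1124407  -31.72957269 109.32620989]
 [637.04702769 -33.89395911 109.7195591 ]]
```

```bash
cat >> h.py <<'E'
def frame(yaw_deg,slope=28.):
    a=np.radians(yaw_deg); s=np.radians(slope)
    x=np.array([np.cos(a)*np.cos(s),np.sin(a)*np.cos(s),np.sin(s)])
    y=np.array([-np.sin(a),np.cos(a),0]); return np.stack([x,y,np.cross(x,y)],1)
def rect(n,img,O,F,h,xr,yr,s):
    # output: up = +x, left=+y
    W=int((yr[1]-yr[0])*s);H=int((xr[1]-xr[0])*s)
    c=np.array([[xr[1],yr[1]],[xr[1],yr[0]],[xr[0],yr[0]],[xr[0],yr[1]]],float)
    X=O+np.c_[c,np.full(4,h)]@F.T
    M=cv2.getPerspectiveTransform(proj(n,X).astype(np.float32),np.array([[0,0],[W,0],[W,H],[0,H]],np.float32))
    o=cv2.warpPerspective(img,M,(W,H),flags=cv2.INTER_CUBIC)[:,:,::-1].copy()
    return o
E
python3 - <<'E'
from h import *
z=np.load("s0.npz"); F=frame(-16.9); O=np.array([612.1,-20.3,95.3])
ims=[]
for n,k in(("top","pt"),("side","ps")):
    o=rect(n,z[k],O,F,0,(-160,100),(-80,80),2.2)
    cv2.drawMarker(o,(176,220),(0,0,255),0,10)
    ims.append(o)
cv2.imwrite("pics/r0.png",np.hstack(ims))
ims=[]
for n,k in(("top","pt"),("side","ps")):
  for h in (0,15):
    o=rect(n,z[k],O,F,h,(-30,60),(-35,35),5.5)
    ims.append(o)
cv2.imwrite("pics/r0n.png",cv2.resize(np.vstack([np.hstack(ims[:2]),np.hstack(ims[2:])]),None,fx=.6,fy=.6,interpolation=cv2.INTER_AREA))
E
```

```text
(no output)
```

View pics/r0.png

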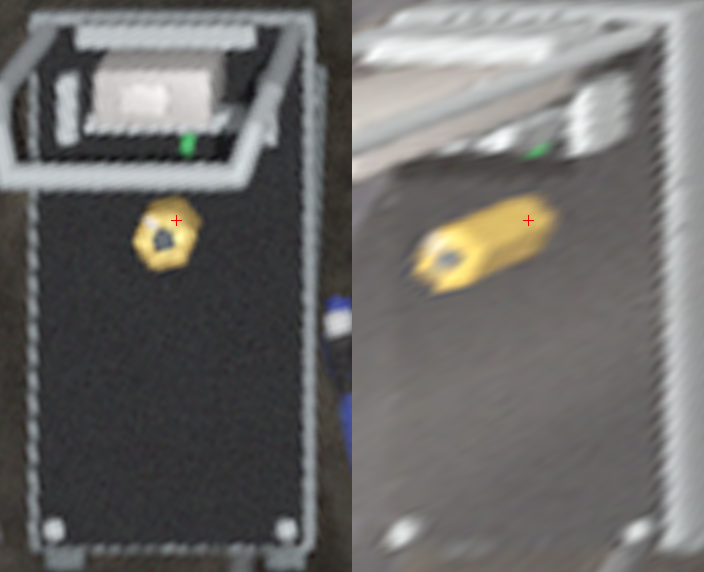

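View pics/r0n.png

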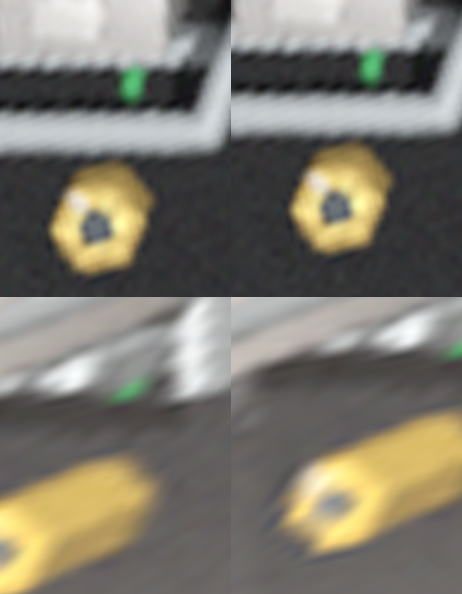

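```bash
python3 - <<'E'
from h import *
z=np.load("s0.npz"); F=frame(-16.9); O=np.array([612.1,-20.3,95.3])
ims=[]
for n,k in(("top","pt"),("side","ps")):
    o=rect(n,z[k],O,F,15,(-25,20),(-20,25),8)
    # overlay hex
    a=rect(n,z[k],O,F,15,(-25,20),(-20,25),8)
    for (cx,cy,ang) in [(-2.8,3.7,38)]:
        pts=[]
        for i in range(6):
            t=np.radians(ang+60*i); x=cx+13.86*np.cos(t); y=cy+13.86*np.sin(t); pts.append([(25-y)*8,(20-x)*8])
        cv2.polylines(a,[np.array(pts,int)],True,(0,0,255),1); cv2.circle(a,tuple(np.array(pts[0],int)),4,(255,0,0),-1)
    ims+=[np.hstack([o,a])]
cv2.imwrite("pics/r0h.png",cv2.resize(np.vstack(ims),(580,580)))
for n in("top","side"): k,R,t=K(n); print(n,-R.T@t, F.T@((-R.T@t)-O))
E
```

```text
top [ 455.36401693 -138.87932402 1095.53481809] [ 367.60502213 -159.0218021   937.37694123]
side [ 495.73457418 -982.00048954  702.41991673] [ 433.56241614 -953.99577673  457.07660899]
```

View pics/r0h.png

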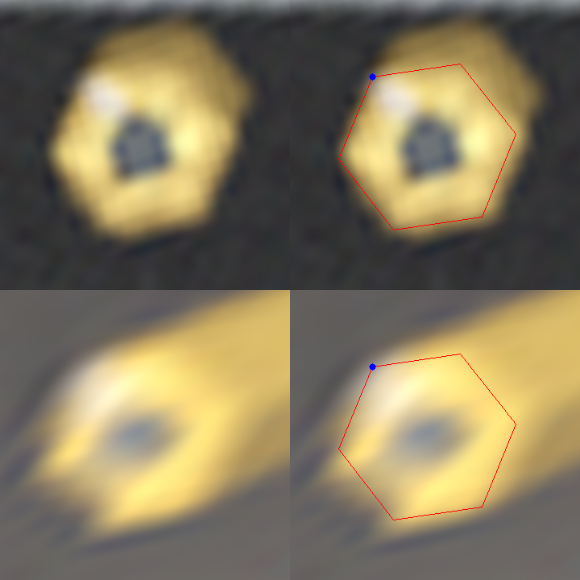

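```bash
python3 - <<'E'
from h import *
z=np.load("s0.npz"); F=frame(-16.9); O=np.array([612.1,-20.3,95.3])+F@np.array([-2.7,3.4,0])
print("nut base",O, "centre",O+7.5*F[:,2],"n",F[:,2])
n=np.array([0,0,1.])
def w(u,v,h): return hit("top",310+u/5.5,210+v/5.5,[0,0,h],n)
end=w(308,520,11); a=w(233,290,11); tl=w(118,88,15); tr=w(222,58,15); worm=w(190,178,19.5)
for s,p in dict(end=end,a=a,tl=tl,tr=tr,worm=worm).items(): print(s,p.round(1))
d=a-end; print("axis yaw",np.degrees(np.arctan2(d[1],d[0])))
d=worm-end; print("axis yaw w",np.degrees(np.arctan2(d[1],d[0])))
P=cloud("top",z["dt"])
for (u,v) in [(233,290),(262,380),(280,440)]:
  print(P[int(210+v/5.5),int(310+u/5.5)])
a=np.radians(16); 
# rectified wrench image
F0=np.eye(3)
M=end.copy(); M[2]=0
for yw in (14,):
  t=np.radians(yw); F0=np.array([[np.cos(t),-np.sin(t),0],[np.sin(t),np.cos(t),0],[0,0,1]])
  o=np.vstack([rect(n_,z[k],M,F0.copy(),15,(-20,220),(-45,45),3).transpose(1,0,2)[::-1] if 0 else cv2.rotate(rect(n_,z[k],M,F0,h_,(-20,220),(-45,45),3),cv2.ROTATE_90_CLOCKWISE) for n_,k,h_ in(("top","pt",13),("side","ps",13))])
  cv2.line(o,(0,135),(720,135),(0,0,255),1); cv2.line(o,(0,405),(720,405),(0,0,255),1)
  cv2.imwrite("pics/w0.png",o)
E
```

```text
nut base [610.80738358 -16.35381185  94.03242678] centre [607.43840782 -15.33023875 100.65453373] n [-0.44919677  0.13647641  0.88294759]
end [ 376.3 -253.3   11. ]
a [ 469.  -223.6   11. ]
tl [ 552.2 -176.1   15. ]
tr [ 564.9 -219.7   15. ]
worm [ 514.6 -205.6   19.5]
axis yaw 17.762025337204605
axis yaw w 19.023161144450196
[ 470.64348536 -222.88181124    9.77109624]
[ 432.60561418 -233.73772602   10.97240002]
[ 408.15159527 -240.41323648    8.93401936]
```

View pics/w0.png

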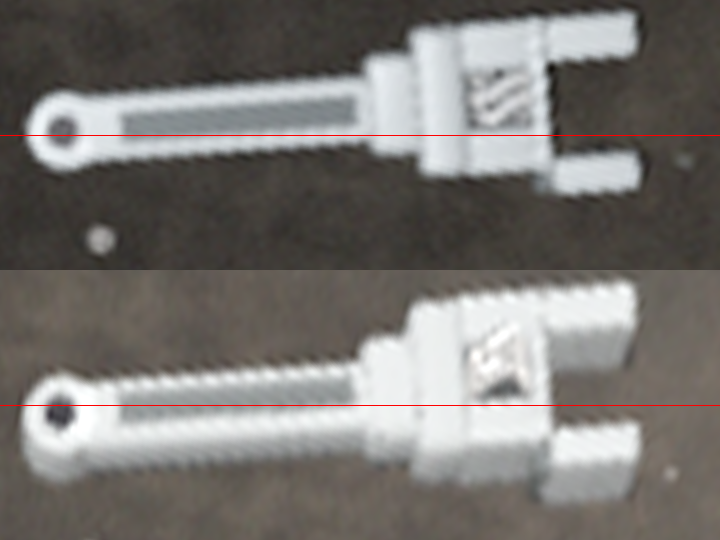

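Request:
jog_arm(deltas="0 50 0 0 94; 0 100 0 0 94; 0 150 0 0 94; 0 200 0 0 94; 0 240 0 0 94; 0 270 0 0 94; 0 300 0 0 94; 0 320 0 0 94; 0 320 0 0 94; 0 320 0 0 94")

```text
clock: 1.45
eef_pos: [324.7, -768.5, 211.6]
eef_rot: [3.112, 0.0, 0.4]
wrist_force: [1.0, -0.7, 0.7]
finger_gap: 94.2
```

```bash
python3 - <<'E'
from cell import manip
print(manip.read_state())
E
```

```text
{'clock': 1.45, 'joints': array([-1.21525267e+00,  1.11263590e+00,  2.34575943e-01,  1.11883745e-03,
        1.76478414e+00, -4.40263099e-02]), 'qd': array([-1.42230867e-03,  2.93924592e-03,  8.31288518e-04, -8.42733777e-05,
        3.54226752e-03, -2.38689423e-04]), 'effort': array([-2.14677863e-02, -9.00287318e+01, -3.79081035e+01,  7.40622170e-02,
       -9.31967190e-02,  2.18365385e-03]), 'eef_pos': array([ 324.70795407, -768.50923247,  211.64134807]), 'eef_rot': array([3.11197652e+00, 2.12495244e-04, 3.99798752e-01]), 'wrist_force': array([ 0.96634804, -0.72467256,  0.6920417 ]), 'moment': array([ 0.04628125, -0.00240777, -0.04585339]), 'finger_gap': 94.22976632582153}
```

Request:
jog_arm(deltas="0 30 0 0 94; 0 60 0 0 94; 0 60 0 0 94; 0 60 0 0 94; 0 -40 0 0 94; 0 -80 0 0 94; 0 -120 0 0 94; 0 -160 0 0 94; 0 -200 0 0 94; 0 -200 0 0 94")

```text
clock: 2.7
eef_pos: [246.0, -581.9, 204.5]
eef_rot: [3.117, -0.0, 0.4]
wrist_force: [0.4, -0.7, 0.4]
finger_gap: 93.8
```

```bash
python3 - <<'E'
from cell import manip
s=manip.read_state();print(s["joints"],s["eef_pos"],s["eef_rot"])
E
```

```text
[-1.22938099  0.48053551  1.30741107  0.00152932  1.32877    -0.0587029 ] [ 246.0016299  -581.86840107  204.4506631 ] [ 3.11667207e+00 -3.15375953e-05  3.99770562e-01]
```

Request:
jog_arm(deltas="0 60 0 0 94; 0 120 0 0 94; 0 180 0 0 94; 0 240 0 0 94; 0 300 0 0 94; 0 360 0 0 94; 0 420 0 0 94; 0 480 0 0 94; 0 480 0 0 94; 0 480 0 0 94")

```text
clock: 3.95
eef_pos: [333.5, -789.4, 167.4]
eef_rot: [3.071, 0.0, 0.4]
wrist_force: [0.3, 0.3, 0.2]
finger_gap: 93.8
```

```bash
python3 - <<'E'
from cell import manip
s=manip.read_state();print(s["joints"],s["eef_pos"],s["eef_rot"])
E
```

```text
[-1.21470025  1.16644671  0.23457814  0.00300891  1.66988727 -0.04327937] [ 333.47324321 -789.35817735  167.39236926] [3.07084935e+00 9.26602945e-05 3.99775694e-01]
```

```bash
python3 - <<'E'
from h import *
from scipy.optimize import least_squares
D=[(.30048,1.52159,1.32073,549.75,218.88),(1.11264,.23458,1.76478,834.3,211.64),(.48054,1.30741,1.32877,631.74,204.45),(1.16645,.23458,1.66989,856.9,167.39)]
def fk(p,q):
    a,h,L1,L2,f,d=p; A=q[0];B=A+q[1];C=B+q[2]
    return np.array([a+L1*np.sin(A)+L2*np.sin(B)+f*np.cos(B)+d*np.sin(C), h+L1*np.cos(A)+L2*np.cos(B)-f*np.sin(B)+d*np.cos(C)])
res=lambda p:np.r_[np.concatenate([fk(p,x[:3])-x[3:] for x in D]),(p[0])*.01,(p[4])*.01,(p[5]-250)*.005]
s=least_squares(res,[0,350,400,400,0,250]); print(s.x.round(1),s.fun.round(2))
z=np.load("s0.npz")
for n,k in(("top","dt"),("side","ds")):
    P=cloud(n,z[k]).reshape(-1,3); P=P[~np.isnan(P).any(1)]
    print(n)
    for y in range(300,-401,-50):
        print(y,[int(np.max(Q)) if len(Q:=P[(abs(P[:,0]-x)<25)&(abs(P[:,1]-y)<25)][:,2]) else None for x in range(400,1051,50)])
E
```

```text
[  0.6 217.7 424.4 447.8  40.  254.1] [-0.04  0.    0.01  0.01  0.05  0.   -0.02 -0.01  0.01  0.4   0.02]
top
300 [6, 79, 72, 70, 71, 145, 146, 148, 113, 64, 69, None, None, None]
250 [6, 70, 130, 137, 71, 146, 379, 380, 361, 113, 79, None, None, None]
200 [5, 144, 137, 138, 134, 616, 653, 650, 363, 92, 90, None, None, None]
150 [157, 150, 135, 124, 70, 616, 654, 651, 353, 91, 91, None, None, None]
100 [22, 69, 69, 69, 69, 615, 654, 651, 73, 71, 72, 22, None, None]
50 [20, 5, 45, 71, 222, 616, 653, 652, 74, 22, 53, 7, None, None]
0 [19, 21, 52, 80, 231, 616, 654, 652, 72, 19, 17, 7, None, None]
-50 [19, 30, 56, 85, 231, 616, 654, 652, 74, 72, 72, 14, None, None]
-100 [23, 19, 18, 19, 228, 616, 653, 653, 25, 34, 39, 22, None, None]
-150 [17, 7, 5, 15, 5, 616, 654, 653, 259, 238, 30, 22, None, None]
-200 [6, 14, 22, 21, 5, 616, 654, 653, 6, 12, 3, 6, None, None]
-250 [15, 14, 18, 17, 5, 616, 654, 652, 5, 6, 6, 4, None, None]
-300 [4, 5, 5, 5, 5, 615, 653, 653, 5, 5, 5, 4, None, None]
-350 [None, None, -295, -303, -327, 615, 653, 653, None, None, None, None, None, None]
-400 [None, None
[... 383 characters left out ...]
 71, 70, 68, 274, 272, 2]
50 [20, 5, 44, 68, 93, 229, 3, 3, 73, 68, 54, 71, 269, 259]
0 [20, 20, 52, 76, 229, 230, 196, 4, 73, -465, -565, 73, 53, 221]
-50 [19, 27, 56, 84, 230, 175, 154, 4, 72, 72, 72, 98, 98, 97]
-100 [19, 20, 18, 78, 231, 223, 151, 4, 27, 31, 44, 98, 98, 98]
-150 [18, 3, 4, 17, 4, 4, 4, 260, 258, 240, 242, 97, 99, 98]
-200 [6, 15, 21, 19, 4, 57, 56, 36, 4, 231, 241, 232, 98, 98]
-250 [15, 15, 18, 17, 3, 80, 58, 3, 3, 475, 525, 231, 87, 204]
-300 [5, 3, 3, 3, 3, 138, 141, 4, 3, 499, 566, 565, 228, 204]
-350 [-143, None, None, None, None, None, None, None, None, None, 524, 498, 255, None]
-400 [None, None, None, None, None, None, None, None, None, None, 499, 498, 254, None]
```

```bash
python3 - <<'E'
from h import *
z=np.load("s0.npz")
P=cloud("top",z["dt"]); S=cloud("side",z["ds"])
for v in range(0,80,6): print(v,P[v,300].round(0),P[v,450].round(0))
print("side")
for v in range(0,24,4): print(v,[tuple(S[v,u].round(0)) for u in (330,400,440,470,500)])
E
python3 - <<'E'
import cv2
p=cv2.imread("pics/side0.png")
cv2.imwrite("pics/s0up.png",cv2.resize(p[0:220,230:640],None,fx=1.9,fy=1.9))
E
```

```text
0 [ 727. -122.  651.] [ 729. -277.  651.]
6 [ 720. -123.  652.] [ 722. -277.  652.]
12 [ 713. -123.  652.] [ 716. -277.  651.]
18 [ 707. -123.  651.] [ 709. -277.  650.]
24 [ 704. -122.  645.] [ 703. -277.  649.]
30 [ 699. -122.  642.] [ 700. -278.  643.]
36 [ 695. -122.  638.] [ 696. -280.  637.]
42 [ 691. -122.  632.] [ 691. -280.  634.]
48 [ 687. -122.  627.] [ 688. -282.  628.]
54 [ 682. -122.  622.] [ 683. -283.  624.]
60 [ 678. -122.  617.] [ 679. -284.  618.]
66 [ 674. -122.  611.] [ 674. -286.  612.]
72 [ 917. -101.   37.] [ 898. -445.   85.]
78 [ 905. -101.   29.] [ 888. -447.   76.]
side
0 [(np.float64(716.0), np.float64(628.0), np.float64(412.0)), (np.float64(943.0), np.float64(631.0), np.float64(403.0)), (np.float64(673.0), np.float64(-489.0), np.float64(610.0)), (np.float64(704.0), np.float64(-488.0), np.float64(608.0)), (np.float64(736.0), np.float64(-489.0), np.float64(607.0))]
4 [(np.float64(716.0), np.float64(628.0), np.float64(400.0)), (np.float64(944.0), np.float64(629.0), np.float64(392.0)), (np.float64(674.0), np.float64(-489.0), np.float64(606.0)), (np.float64(7
[... 613 characters left out ...]
.float64(609.0), np.float64(362.0)), (np.float64(1260.0), np.float64(574.0), np.float64(365.0))]
16 [(np.float64(716.0), np.float64(628.0), np.float64(364.0)), (np.float64(948.0), np.float64(634.0), np.float64(354.0)), (np.float64(1077.0), np.float64(615.0), np.float64(352.0)), (np.float64(1175.0), np.float64(606.0), np.float64(350.0)), (np.float64(1259.0), np.float64(566.0), np.float64(355.0))]
20 [(np.float64(715.0), np.float64(622.0), np.float64(353.0)), (np.float64(947.0), np.float64(626.0), np.float64(343.0)), (np.float64(1080.0), np.float64(618.0), np.float64(339.0)), (np.float64(1180.0), np.float64(613.0), np.float64(336.0)), (np.float64(1261.0), np.float64(567.0), np.float64(342.0))]
```

View pics/s0up.png

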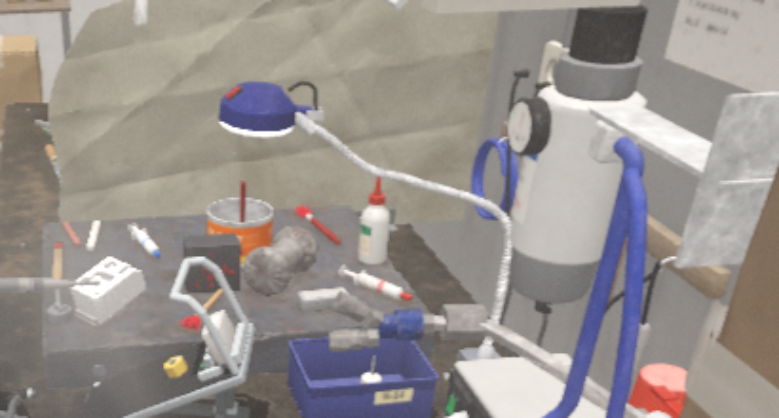

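```bash
python3 - <<'E'
from h import *
z=np.load("s0.npz")
for n,k in(("side","ds"),("top","dt")):
    P=cloud(n,z[k]).reshape(-1,3); P=P[~np.isnan(P).any(1)]; P=P[(P[:,2]>120)&(P[:,2]<590)]
    print(n)
    for y in range(-200,-641,-20):
        print(y,[("%d-%d"%(np.min(Q),np.max(Q))) if len(Q:=P[(abs(P[:,0]-x)<10)&(abs(P[:,1]-y)<10)][:,2]) else '.' for x in range(600,941,20)])
E
```

```text
side
-200 ['.', '.', '.', '.', '.', '.', '.', '.', '.', '.', '.', '.', '.', '.', '.', '227-227', '216-232', '228-232']
-220 ['.', '.', '.', '.', '.', '.', '.', '.', '.', '.', '.', '.', '.', '.', '.', '.', '219-229', '215-232']
-240 ['.', '.', '.', '.', '.', '.', '.', '.', '.', '.', '.', '.', '.', '.', '.', '.', '.', '216-231']
-260 ['.', '.', '.', '.', '.', '.', '.', '.', '.', '.', '.', '.', '.', '.', '.', '524-524', '.', '216-230']
-280 ['.', '.', '.', '.', '141-141', '.', '.', '.', '.', '.', '.', '.', '.', '375-496', '335-560', '524-525', '.', '220-226']
-300 ['.', '.', '.', '.', '120-141', '.', '.', '.', '.', '.', '.', '.', '.', '371-497', '327-564', '306-566', '310-565', '496-562']
-320 ['.', '.', '.', '.', '.', '.', '.', '.', '.', '.', '.', '.', '.', '458-492', '328-562', '311-566', '327-565', '333-525']
-340 ['.', '.', '.', '.', '.', '.', '.', '.', '.', '.', '.', '.', '.', '.', '371-497', '335-499', '336-499', '.']
-360 ['.', '.', '.', '.', '.', '.', '.', '.', '.', '.', '.', '.', '.', '.', '224-498', '221-499', '464-498', '.']
-380 ['.', '.', '.', '.', '.', '.', '.', '.', '.', 
[... 3020 characters left out ...]
.', '.', '.', '.', '.', '.']
-520 ['.', '.', '.', '.', '.', '.', '.', '.', '.', '.', '.', '.', '.', '.', '.', '.', '.', '.']
-540 ['.', '.', '.', '.', '.', '.', '.', '.', '.', '.', '.', '.', '.', '.', '.', '.', '.', '.']
-560 ['.', '.', '.', '.', '.', '.', '.', '.', '.', '.', '.', '.', '.', '.', '.', '.', '.', '.']
-580 ['.', '.', '.', '.', '.', '.', '.', '.', '.', '.', '.', '.', '.', '.', '.', '.', '.', '.']
-600 ['.', '.', '.', '.', '.', '.', '.', '.', '.', '.', '.', '.', '.', '.', '.', '.', '.', '.']
-620 ['.', '.', '.', '.', '.', '.', '.', '.', '.', '.', '.', '.', '.', '.', '.', '.', '.', '.']
-640 ['.', '.', '.', '.', '.', '.', '.', '.', '.', '.', '.', '.', '.', '.', '.', '.', '.', '.']
```

```bash
cat >> h.py <<'E'
from scipy.spatial.transform import Rotation as Rn
def Rt(s=None):
    s=s or manip.read_state(); return Rn.from_euler('xyz',s["eef_rot"]).as_matrix()
def delta(target,yaw_dir=None,s=None):
    """tool-frame shift to world target; twist so that tool x, seen along tool axis, heads to world dir yaw_dir"""
    s=s or manip.read_state(); R=Rt(s); d=R.T@(np.asarray(target)-s["eef_pos"])
    tw=None
    if yaw_dir is not None:
        v=R.T@np.asarray(yaw_dir,float); tw=np.arctan2(v[1],v[0])
    return d.round(1),tw
E
python3 - <<'E'
from h import *
a=np.radians(18.5)
print(delta([465,-223,90],[np.cos(a),np.sin(a),0]), delta([464.7,-222.8,18]))
print(Rt().round(3))
E
```

```text
(array([ 341.6, -474.8,   43.9]), np.float64(0.0767047267687199)) (array([ 341.4, -480.2,  115.7]), None)
[[ 0.921  0.388  0.027]
 [ 0.389 -0.919 -0.065]
 [-0.     0.071 -0.997]]
```

Request:
jog_arm(deltas="34 -48 0 0.01 94; 68 -95 0 0.02 94; 103 -143 0 0.03 94; 137 -190 0 0.04 94; 171 -238 0 0.05 94; 206 -285 0 0.06 94; 240 -333 10 0.077 94; 275 -380 20 0.077 94; 309 -428 32 0.077 94; 342 -475 44 0.077 94")

```text
clock: 5.2
eef_pos: [461.8, -246.0, 98.2]
eef_rot: [3.069, -0.009, 0.323]
wrist_force: [1.2, -0.5, -0.0]
finger_gap: 94.0
```

```bash
python3 - <<'E'
from h import *
s=manip.read_state(); print(s["eef_pos"],s["eef_rot"],s["qd"].round(2))
a=np.radians(18.5)
print(delta([464.7,-222.8,18],[np.cos(a),np.sin(a),0]))
pt,_=optics.camera("top"); ps,_=optics.camera("side")
o=np.hstack([cv2.resize(pt[190:320,300:410],None,fx=3.5,fy=3.5),cv2.resize(ps[200:330,200:310],None,fx=3.5,fy=3.5)])[:,:,::-1]
cv2.imwrite("pics/g1.png",o)
E
```

```text
[ 461.77293581 -245.96722402   98.18474032] [ 3.06867245 -0.00923753  0.32281653] [ 0.88 -0.1   0.49 -0.07 -0.35  0.92]
(array([  9.4, -26.8,  78.5]), np.float64(-0.0007422233524900844))
```

View pics/g1.png

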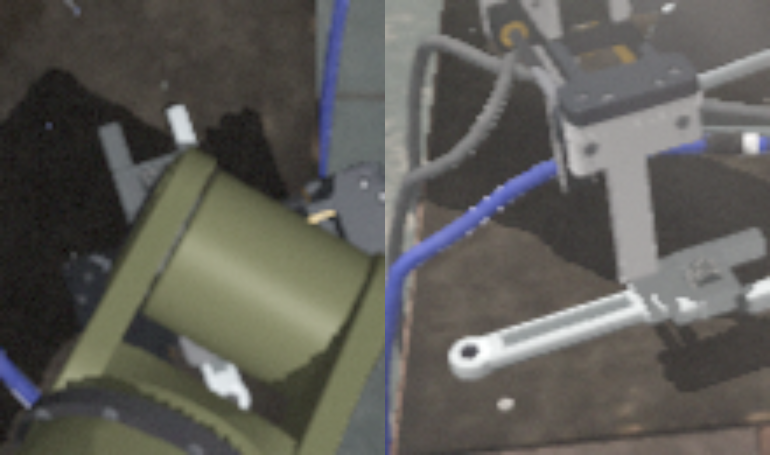

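```bash
python3 - <<'E'
from h import *
s=manip.read_state(); print(s["eef_pos"],s["eef_rot"],s["qd"].round(2),s["clock"])
a=np.radians(18.5)
print(delta([464.7,-222.8,18],[np.cos(a),np.sin(a),0]))
E
```

```text
[ 461.68491627 -243.00434388   96.86066731] [ 3.0718677  -0.00708239  0.32753483] [-0.09  0.01 -0.07 -0.01  0.03 -0.09] 5.3
(array([  8.8, -23.6,  77.5]), np.float64(0.004144323693441641))
```

Request:
jog_arm(deltas="9 -24 0 0.004 94; 9 -24 20 0.004 94; 9 -24 50 0.004 94; 9 -24 77 0.004 94; 9 -24 77 0.004 94; 9 -24 77 0.004 15; 9 -24 77 0.004 10; 9 -24 77 0.004 10; 9 -24 77 0.004 10; 9 -24 77 0.004 10", squeeze=50)

```text
clock: 6.55
eef_pos: [462.6, -225.9, 17.9]
eef_rot: [3.073, -0.006, 0.319]
wrist_force: [0.8, -0.8, -0.7]
finger_gap: 47.4
```

```bash
python3 - <<'E'
from h import *
s=manip.read_state(); print(s["eef_pos"],s["eef_rot"],s["wrist_force"],s["finger_gap"])
ps,_=optics.camera("side")
cv2.imwrite("pics/g2.png",cv2.resize(ps[180:330,180:360],None,fx=4,fy=4)[:,:,::-1])
E
```

```text
[ 462.59230172 -225.89131443   17.91347672] [ 3.07310968 -0.00563842  0.31905462] [ 0.78587901 -0.77458636 -0.7014838 ] 47.43057881467141
```

View pics/g2.png

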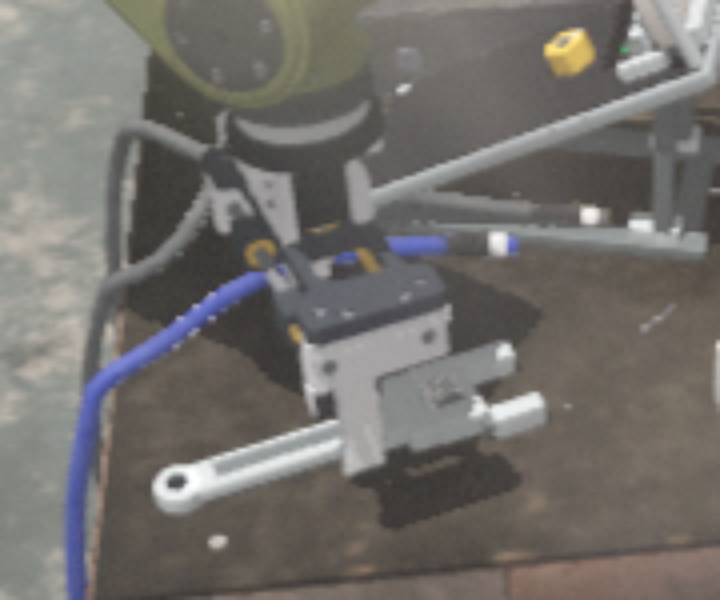

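Request:
jog_arm(deltas="0 0 0 0 10; 0 0 0 0 10; 0 0 0 0 10; 0 0 0 0 10; 0 0 0 0 10; 0 0 -20 0 10; 0 0 -60 0 10; 0 0 -110 0 10; 0 0 -160 0 10; 0 0 -200 0 10", squeeze=60)

```text
clock: 7.85
eef_pos: [457.0, -213.1, 219.2]
eef_rot: [3.073, -0.006, 0.319]
wrist_force: [0.6, -0.9, -2.9]
finger_gap: 21.1
```

```bash
python3 - <<'E'
from h import *
ps,_=optics.camera("side")
s=manip.read_state(); print(s["eef_pos"],s["eef_rot"],s["wrist_force"],s["finger_gap"],s["clock"],s["joints"].round(2))
cv2.imwrite("pics/g3.png",cv2.resize(ps[100:300,150:390],None,fx=3,fy=3)[:,:,::-1])
E
```

```text
[ 458.31972143 -213.60625941  224.17289746] [ 3.06797515 -0.0105484   0.31915932] [0.02708424 0.24110887 3.87840986] 21.032656808535197 7.9 [-0.49  0.16  1.68 -0.05  1.24  0.78]
```

View pics/g3.png

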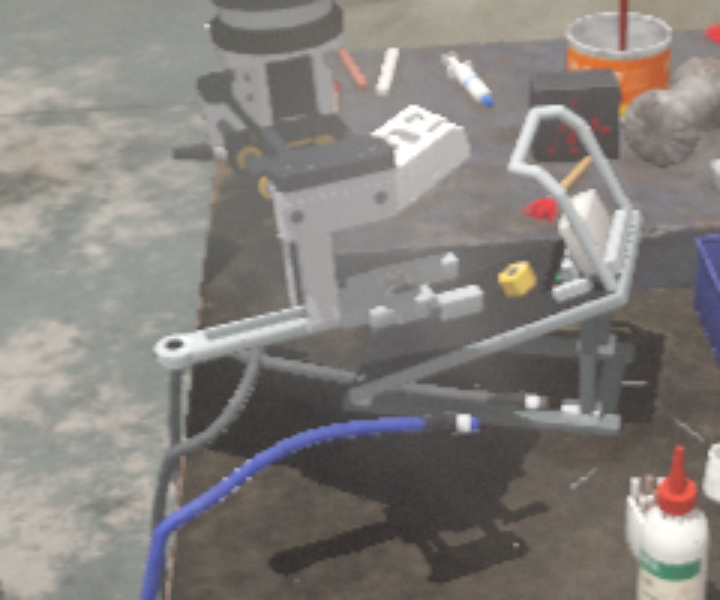

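```bash
python3 - <<'E'
from h import *
s=manip.read_state(); print(s["eef_pos"],s["eef_rot"],s["clock"])
d,_=delta([797,-517,222]); print(d)
for f in np.arange(1,9)/8: print((d*f).round(0))
E
```

```text
[ 458.31972143 -213.60625941  224.17289746] [ 3.06797515 -0.0105484   0.31915932] 7.9
[226.3 392.9  33.6]
[28. 49.  4.]
[57. 98.  8.]
[ 85. 147.  13.]
[113. 196.  17.]
[141. 246.  21.]
[170. 295.  25.]
[198. 344.  29.]
[226. 393.  34.]
```

Request:
jog_arm(deltas="28 49 4 -0.17 10; 57 98 8 -0.34 10; 85 147 13 -0.51 10; 113 196 17 -0.68 10; 141 246 21 -0.85 10; 170 295 25 -0.88 10; 198 344 29 -0.88 10; 226 393 34 -0.88 10; 226 393 34 -0.88 10; 226 393 34 -0.88 10")

```text
clock: 9.15
eef_pos: [720.3, -468.6, 189.4]
eef_rot: [3.05, 0.058, 1.197]
wrist_force: [0.1, 0.4, -2.1]
finger_gap: 21.0
```

```bash
python3 - <<'E'
from h import *
ps,_=optics.camera("side")
s=manip.read_state(); print(s["eef_pos"],s["eef_rot"],s["wrist_force"],s["finger_gap"],s["clock"],s["joints"].round(3)); print(Rt(s).round(3))
cv2.imwrite("pics/t1.png",ps[:,:,::-1])
for L in (62,100,200):print(delta(s["eef_pos"]+L*np.array([np.cos(-.576),np.sin(-.576),0.0])))
E
```

```text
[ 720.38036185 -468.56991834  190.29008863] [3.04885788 0.05836687 1.19662327] [-0.00320741  0.07007908 -2.51795758] 21.234451495810728 9.2 [-0.609  1.14   0.235 -0.035  1.663 -0.242]
[[ 0.365  0.929  0.065]
 [ 0.929 -0.359 -0.088]
 [-0.058  0.092 -0.994]]
(array([-12.4,  60.4,   6.3]), None)
(array([-20. ,  97.4,  10.2]), None)
(array([-40. , 194.9,  20.5]), None)
```

View pics/t1.png

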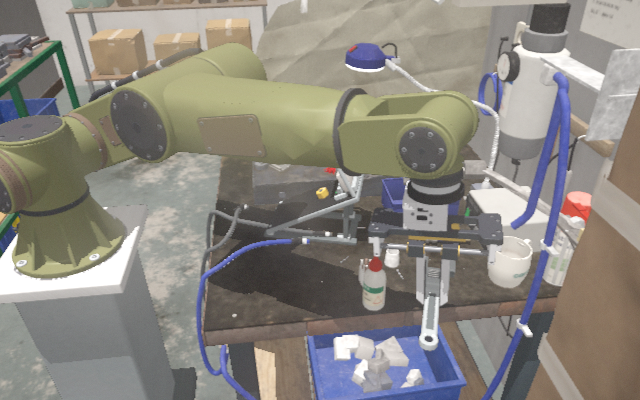

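```bash
python3 - <<'E'
import numpy as np
from scipy.optimize import minimize
p0=[.6,217.7,424.4,447.8,40.,254.1]
def fk(q,p=p0):
    a,h,L1,L2,f,d=p; A=q[0];B=A+q[1];C=B+q[2]
    return np.array([a+L1*np.sin(A)+L2*np.sin(B)+f*np.cos(B)+d*np.sin(C), h+L1*np.cos(A)+L2*np.cos(B)-f*np.sin(B)+d*np.cos(C)]), C
def solve(q,pt,C0,w):
    f=lambda x:((fk(x)[0]-pt)**2).sum()+(w*(fk(x)[1]-C0))**2
    r=minimize(f,q,bounds=[(-.79,2.21),(.2346,2.52),(0,3.07)],method="L-BFGS-B",options=dict(ftol=1e-14,gtol=1e-9,maxiter=2000)); return r.x
def call(q,C0,dirn,w,rows=10,clip=62.5,tot=400):
    base=fk(q)[0]; T=base+tot*dirn
    for i in range(rows):
        p=fk(q)[0]; e=T-p; n=np.linalg.norm(e); pt=p+e*min(1,clip/n); q=solve(q,pt,C0,w)
    return q
q0=np.array([.48054,1.30741,np.pi-.0255-.48054-1.30741])
for w in (200,350,500,700,1000):
    q=call(q0,q0.sum(),np.array([1,.025]),w,tot=480)
    print(w,q,fk(q)[0],"tilt",np.pi-q.sum())
E
```

```text
200 [1.17450531 0.2346     1.33089111] [939.83183516 180.24672372] tilt 0.40159623392404953
350 [1.16934238 0.2346     1.58324942] [878.55938881 167.38663195] tilt 0.15440085216311772
500 [1.17044861 0.2346     1.64826309] [862.10647262 164.42522436] tilt 0.08828095238066913
700 [1.17129358 0.2346     1.67831644] [854.44489054 163.14483795] tilt 0.05738262725050669
1000 [1.17182128 0.2346     1.69409313] [850.41197434 162.49805738] tilt 0.04107824890970413
```

```bash
cat > sim.py <<'E'
import numpy as np
from scipy.optimize import minimize
p0=[.6,217.7,424.4,447.8,40.,254.1]
def fk(q,p=p0):
    a,h,L1,L2,f,d=p; A=q[0];B=A+q[1];C=B+q[2]
    return np.array([a+L1*np.sin(A)+L2*np.sin(B)+f*np.cos(B)+d*np.sin(C), h+L1*np.cos(A)+L2*np.cos(B)-f*np.sin(B)+d*np.cos(C)]), C
def solve(q,pt,C0,w):
    f=lambda x:(((fk(x)[0]-pt)**2).sum()+(w*(fk(x)[1]-C0))**2)/100
    return minimize(f,q,bounds=[(-.79,2.21),(.2346,2.52),(0,3.07)],method="L-BFGS-B",options=dict(ftol=1e-14,gtol=1e-9,maxiter=2000)).x
def call(q,C0,dirn,w,rows=10,clip=62.5,tot=400):
    base=fk(q)[0]; T=base+tot*dirn
    for i in range(rows):
        p=fk(q)[0]; e=T-p; n=np.linalg.norm(e); pt=p+e*min(1,clip/n); q=solve(q,pt,C0,w)
    return q
E
python3 - <<'E'
from sim import *
q0=np.array([1.14,.2346,1.663])
for tot in (100,300):
 for ph in range(-60,91,15):
  a=np.radians(ph); q=call(q0,q0.sum(),np.array([np.cos(a),np.sin(a)]),580,tot=tot)
  print(tot,ph,q.round(3),fk(q)[0].round(0),"dtilt",(q0.sum()-q.sum()).round(4))
E
```

```text
100 -60 [1.248 0.235 1.535] [884. 100.] dtilt 0.0196
100 -45 [1.234 0.235 1.535] [886. 112.] dtilt 0.0341
100 -30 [1.215 0.235 1.542] [886. 129.] dtilt 0.0464
100 -15 [1.192 0.235 1.564] [882. 148.] dtilt 0.0471
100 0 [1.166 0.235 1.59 ] [877. 170.] dtilt 0.047
100 15 [1.139 0.235 1.618] [871. 193.] dtilt 0.0469
100 30 [1.111 0.235 1.645] [865. 216.] dtilt 0.0467
100 45 [1.085 0.235 1.671] [858. 237.] dtilt 0.0465
100 60 [1.062 0.235 1.695] [851. 256.] dtilt 0.0461
100 75 [1.043 0.235 1.726] [843. 271.] dtilt 0.0338
100 90 [1.03  0.235 1.753] [835. 281.] dtilt 0.0194
300 -60 [1.441 0.235 1.316] [901. -65.] dtilt 0.0464
300 -45 [1.39  0.235 1.366] [901. -21.] dtilt 0.0467
300 -30 [1.331 0.235 1.425] [899.  29.] dtilt 0.047
300 -15 [1.269 0.235 1.487] [894.  83.] dtilt 0.0472
300 0 [1.204 0.235 1.552] [884. 138.] dtilt 0.0471
300 15 [1.139 0.235 1.617] [871. 192.] dtilt 0.0469
300 30 [1.074 0.235 1.683] [855. 246.] dtilt 0.0464
300 45 [1.01  0.235 1.748] [835. 298.] dtilt 0.0458
300 60 [0.947 0.235 1.811] [812. 347.] dtilt 0.045
300 75 [0.888 0.235 1.871] [788. 392.] dtilt 0.044
300 90 [0.837 0.235 1.923] [765. 430.] dtilt 0.0431
```

```bash
cat > nx.py <<'E'
from h import *
import sys
s=manip.read_state(); R=Rt(s); print(s["clock"],s["eef_pos"].round(1),"z",R[:,2].round(3),s["joints"].round(3),"gap",round(s["finger_gap"],1))
print(delta([float(x) for x in sys.argv[1:4]])[0])
E
python3 nx.py 831 -480 216
```

```text
9.2 [ 720.4 -468.6  190.3] z [ 0.065 -0.088 -0.994] [-0.609  1.14   0.235 -0.035  1.663 -0.242] gap 21.2
[ 28.2 109.2 -17.4]
```

Request:
jog_arm(deltas="14 55 -9 0 10; 28 109 -17 0 10; 28 109 -17 0 10; 28 109 -17 0 10; 28 109 -17 0 10; 28 109 -17 0 10; 28 109 -17 0 10; 28 109 -17 0 10; 28 109 -17 0 10; 28 109 -17 0 10")

```text
clock: 10.45
eef_pos: [752.4, -436.0, 189.8]
eef_rot: [3.009, 0.064, 1.196]
wrist_force: [0.6, -0.3, -2.4]
finger_gap: 21.1
```

```bash
python3 nx.py 850 -490 216
```

```text
10.45 [ 752.4 -436.   189.8] z [ 0.1   -0.108 -0.989] [-0.556  1.142  0.236 -0.039  1.622 -0.19 ] gap 21.1
[-16.2 113.  -10.3]
```

Request:
jog_arm(deltas="-8 56 -5 0 10; -16 113 -10 0 10; -16 113 -10 0 10; -16 113 -10 0 10; -16 113 -10 0 10; -16 113 -10 0 10; -16 113 -10 0 10; -16 113 -10 0 10; -16 113 -10 0 10; -16 113 -10 0 10")

```text
clock: 11.7
eef_pos: [763.0, -441.0, 189.3]
eef_rot: [2.965, 0.071, 1.195]
wrist_force: [0.2, 0.1, -2.7]
finger_gap: 21.0
```

```bash
python3 nx.py 855 -492 216
```

```text
11.7 [ 763.  -441.   189.3] z [ 0.138 -0.129 -0.982] [-0.555  1.144  0.236 -0.037  1.575 -0.189] gap 21.0
[-15.6 107.2  -6.9]
```

Request:
jog_arm(deltas="-8 55 -4 0 10; -16 108 -7 0 10; -16 108 -7 0 10; -16 108 -7 0 10; -16 108 -7 0 10; -16 108 -7 0 10; -16 108 -7 0 10; -16 108 -7 0 10; -16 108 -7 0 10; -16 108 -7 0 10")

```text
clock: 12.95
eef_pos: [772.8, -446.3, 191.2]
eef_rot: [2.922, 0.077, 1.194]
wrist_force: [-0.1, 0.0, -2.9]
finger_gap: 21.0
```

```bash
python3 nx.py 866 -494 216;  python3 - <<'E'
from h import *
ps,_=optics.camera("side"); cv2.imwrite("pics/t2.png",ps[:,:,::-1])
E
```

```text
12.95 [ 772.8 -446.3  191.2] z [ 0.175 -0.15  -0.973] [-0.555  1.145  0.236 -0.035  1.531 -0.189] gap 21.0
[-11.9 106.9  -0.6]
```

View pics/t2.png

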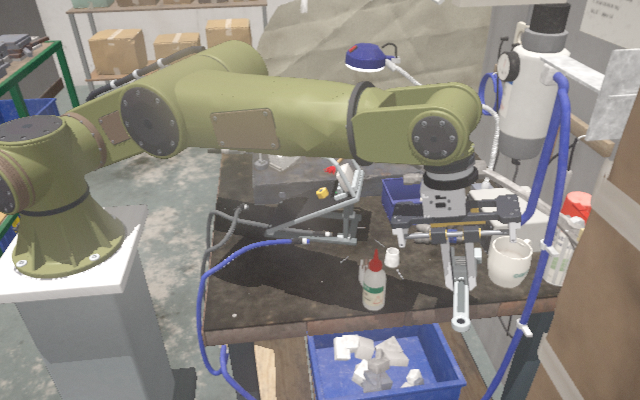

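Request:
jog_arm(deltas="-8 55 0 0 10; -14 108 -1 0 10; -14 108 -1 0 10; -14 108 -1 0 10; -14 108 -1 0 10; -14 108 -1 0 10; -14 108 -1 0 10; -14 108 -1 0 10; -14 108 -1 0 10; -14 108 -1 0 10")

```text
clock: 14.25
eef_pos: [783.7, -450.2, 192.1]
eef_rot: [2.878, 0.083, 1.192]
wrist_force: [-0.5, -0.0, -2.0]
finger_gap: 21.3
```

```bash
python3 nx.py 875 -499 216
```

```text
14.25 [ 783.7 -450.2  192.1] z [ 0.212 -0.171 -0.962] [-0.552  1.147  0.236 -0.034  1.485 -0.187] gap 21.3
[-13.6 105.3   4.8]
```

Request:
jog_arm(deltas="-7 53 2 0 10; -14 106 5 0 10; -14 106 5 0 10; -14 106 5 0 10; -14 106 5 0 10; -14 106 5 0 10; -14 106 5 0 10; -14 106 5 0 10; -14 106 5 0 10; -14 106 5 0 10")

```text
clock: 15.5
eef_pos: [794.4, -454.7, 192.2]
eef_rot: [2.835, 0.089, 1.191]
wrist_force: [0.2, 0.1, -3.2]
finger_gap: 21.2
```

```bash
python3 nx.py 882 -504 218
```

```text
15.5 [ 794.4 -454.7  192.2] z [ 0.249 -0.191 -0.949] [-0.551  1.151  0.236 -0.033  1.437 -0.185] gap 21.2
[-15.6 102.4   6.7]
```

Request:
jog_arm(deltas="-7 53 3 0 10; -15 103 7 0 10; -15 103 7 0 10; -15 103 7 0 10; -15 103 7 0 10; -15 103 7 0 10; -15 103 7 0 10; -15 103 7 0 10; -15 103 7 0 10; -15 103 7 0 10")

```text
clock: 16.75
eef_pos: [803.9, -459.9, 194.8]
eef_rot: [2.791, 0.095, 1.189]
wrist_force: [0.2, 0.7, -2.7]
finger_gap: 21.0
```

```bash
python3 nx.py 882 -504 218
```

```text
16.75 [ 803.9 -459.9  194.8] z [ 0.285 -0.211 -0.935] [-0.551  1.152  0.236 -0.031  1.393 -0.186] gap 21.0
[-13.9  91.    9.9]
```

```bash
cat >> h.py <<'E'
YAW=-16.9; F=frame(YAW); N0=np.array([610.8,-16.35,94.0])   # nut base centre
def wx(ang): return F@np.array([np.cos(np.radians(ang)),np.sin(np.radians(ang)),0])
def plan(mouth_off,ang,s=None,c=(86,0,10.5),h=7.5):
    """tool pose with the mouth at nut + off (wrench axes: x,y along plate, z normal)"""
    s=s or manip.read_state(); R=Rt(s)
    v=R.T@wx(ang); tw=np.arctan2(v[1],v[0])
    R2=R@Rn.from_euler('z',tw).as_matrix()
    x=wx(ang); y=np.cross(F[:,2],x)
    m=N0+h*F[:,2]+x*mouth_off[0]+y*mouth_off[1]+F[:,2]*mouth_off[2]
    T=m-R2@np.array(c,float)
    return T,R.T@(T-s["eef_pos"]),tw,R2
E
python3 - <<'E'
from h import *
T,d,tw,R2=plan((-4,4,60),39.5); print(T,d.round(1),tw); print((F.T@R2).round(3))
print(delta([600,-380,290])[0], (T-np.array([600,-380,290])))
E
```

```text
[494.97338652 -35.4516849  144.34895616] [ 282.2 -426.1 -130.4] 0.8404619455450538
[[ 0.758  0.636 -0.144]
 [ 0.625 -0.772 -0.119]
 [-0.187  0.    -0.982]]
[ -10.9 -173.3 -164. ] [-105.02661348  344.5483151  -145.65104384]
```

```bash
python3 - <<'E'
from h import *
T,d,tw,R2=plan((-70,0,60),39.5); print(T,d.round(1),tw)
v=delta([590,-390,270])[0]; print(v,np.linalg.norm(v),np.linalg.norm(d-v))
E
```

```text
[440.99745033 -66.15436128 121.63455597] [ 235.9 -471.7 -118. ] 0.8404619455450538
[ -22.  -185.7 -146. ] 237.24352467454196 386.15408574126235
```

Request:
jog_arm(deltas="-5 -46 -37 0 10; -11 -93 -73 0 10; -16 -139 -110 0 10; -22 -186 -146 0.14 10; 21 -234 -141 0.28 10; 64 -281 -136 0.42 10; 107 -329 -132 0.56 10; 150 -376 -127 0.70 10; 193 -424 -123 0.84 10; 236 -472 -118 0.84 10")

```text
clock: 18.0
eef_pos: [457.6, -102.5, 138.8]
eef_rot: [2.832, -0.194, 0.393]
wrist_force: [1.1, 0.3, -3.1]
finger_gap: 21.1
```

```bash
python3 - <<'E'
from h import *
pt,dt=optics.camera("top"); ps,ds=optics.camera("side"); np.savez("s1.npz",pt=pt,dt=dt,ps=ps,ds=ds)
s=manip.read_state(); print(s["clock"],s["eef_pos"].round(1),s["eef_rot"],s["joints"].round(2),s["finger_gap"],s["qd"].round(2))
cv2.imwrite("pics/h1.png",np.hstack([cv2.resize(pt[130:300,200:400],None,fx=2,fy=2),cv2.resize(ps[100:270,200:400],None,fx=2,fy=2)])[:,:,::-1])
for o in ((-70,0,60),(-4,4,60),(-4,4,25)): T,d,tw,R2=plan(o,39.5); print(T.round(1),d.round(1),tw)
E
```

```text
18.1 [ 455.6 -100.2  136.7] [ 2.8348046  -0.18924271  0.39829092] [-0.22  0.05  2.06 -0.22  0.71  1.13] 21.14663691529872 [-0.07  0.02 -0.12  0.04  0.02 -0.12]
[441.  -66.2 121.8] [ -3.  -39.7   2.8] 0.0032864583310785052
[495.  -35.5 144.5] [ 61.8 -43.5  -9.7] 0.0032864583310785052
[510.7 -40.3 113.6] [ 68.4 -43.4  24.7] 0.0032864583310785052
```

View pics/h1.png

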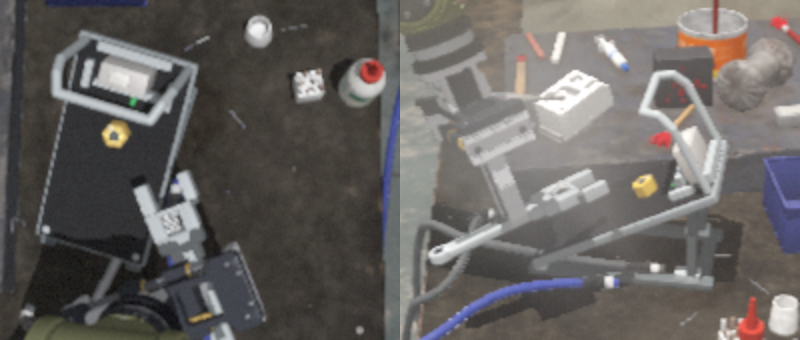

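```bash
cat >> h.py <<'E'
def overlay(z,s,fn,c=(86,0,10.5),opn=32,half=60,sc=4):
    R=Rt(s); p=s["eef_pos"]; A=np.array([1,-1,-1.])
    W=lambda q:p+R@(np.array(c)+np.array(q)*A)   # wrench coords (x, y, z up) about the mouth centre
    ims=[]
    for n,k in(("top","pt"),("side","ps")):
        im=z[k][:,:,::-1].copy(); c0=proj(n,W((-20,0,0)))[0].astype(int)
        x0,y0=c0[0]-half,c0[1]-half
        im=cv2.resize(im[y0:y0+2*half,x0:x0+2*half],None,fx=sc,fy=sc,interpolation=cv2.INTER_CUBIC)
        def L(a,b,col):
            q=(proj(n,np.array([W(a),W(b)]))-[x0,y0]+.5)*sc; cv2.line(im,*[tuple(int(v) for v in r) for r in q],col,1)
        L((-15,12,7.5),(16,12,7.5),(0,0,255)); L((-15,12-opn,7.5),(16,12-opn,7.5),(0,255,255)); L((-15,12,7.5),(-15,12-opn,7.5),(0,0,255))
        L((-189,0,3.5),(-75,0,3.5),(255,0,0)); L((-30,-8,12),(-30,8,12),(0,255,0))
        ims.append(im)
    cv2.imwrite(fn,np.hstack(ims)[:, :800*2])
E
python3 - <<'E'
from h import *
overlay(np.load("s1.npz"),manip.read_state(),"pics/h2.png",half=50,sc=4)
E
```

```text
(no output)
```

View pics/h2.png

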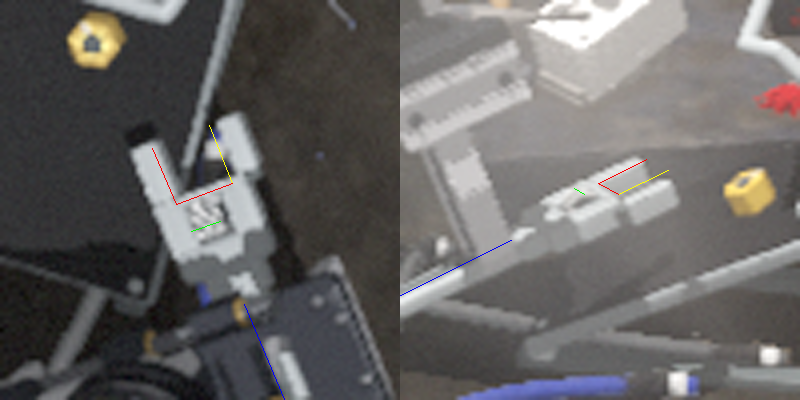

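```bash
python3 - <<'E'
from h import *
pt,dt=optics.camera("top"); ps,ds=optics.camera("side"); np.savez("s2.npz",pt=pt,dt=dt,ps=ps,ds=ds)
s=manip.read_state(); print(s["clock"],s["eef_pos"].round(1),s["eef_rot"])
overlay(np.load("s2.npz"),s,"pics/h3.png",half=33,sc=6)
E
```

```text
18.2 [ 458.7 -103.2  139.4] [ 2.83150408 -0.19301     0.39751893]
```

View pics/h3.png

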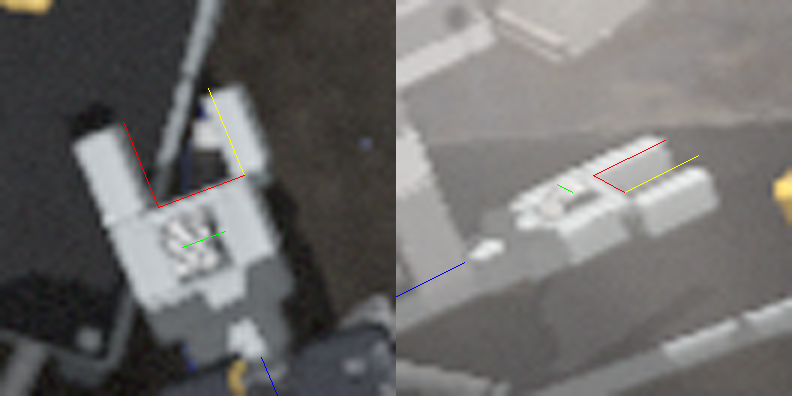

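```bash
python3 - <<'E'
from h import *
s=manip.read_state(); print(s["eef_pos"].round(1),s["qd"].round(3))
for o in ((-5,4,60),(-5,4,22),(-5,4,5)): T,d,tw,R2=plan(o,39.5); print(T.round(1),d.round(1),tw)
E
```

```text
[ 458.7 -103.2  139.4] [-0.034  0.013 -0.04   0.001  0.004 -0.012]
[494.2 -35.9 143.9] [ 58.5 -48.2  -8.2] 0.0020748344001134907
[511.2 -41.1 110.3] [ 65.6 -48.2  29.2] 0.0020748344001134907
[518.9 -43.4  95.3] [ 68.7 -48.2  45.9] 0.0020748344001134907
```

Request:
jog_arm(deltas="18 -16 -9 0 10; 38 -32 -9 0 10; 58 -48 -9 0 10; 59 -48 -9 0 10; 61 -48 5 0 10; 63 -48 17 0 10; 65 -48 29 0 10; 65 -48 29 0 10; 65 -48 29 0 10; 65 -48 29 0 10")

```text
clock: 19.45
eef_pos: [510.7, -42.1, 110.2]
eef_rot: [2.832, -0.193, 0.396]
wrist_force: [-0.1, -0.1, -3.0]
finger_gap: 20.8
```

```bash
python3 - <<'E'
from h import *
pt,dt=optics.camera("top"); ps,ds=optics.camera("side"); np.savez("s3.npz",pt=pt,dt=dt,ps=ps,ds=ds)
s=manip.read_state(); print(s["clock"],s["eef_pos"].round(1),s["eef_rot"],s["qd"].round(2),s["wrist_force"])
overlay(np.load("s3.npz"),s,"pics/h4.png",half=33,sc=6)
for o in ((-5,4,22),(-5,4,5)): T,d,tw,R2=plan(o,39.5); print(T.round(1),d.round(1),tw)
E
```

```text
19.55 [510.6 -42.1 110.1] [ 2.83198351 -0.19256319  0.39572045] [-0.  0. -0. -0. -0.  0.] [ 0.09050898  0.45345955 -2.89331973]
[511.2 -41.1 110.4] [ 1.  -0.6 -0.3] 0.0005047138810747335
[518.8 -43.4  95.4] [ 4.1 -0.6 16.4] 0.0005047138810747335
```

View pics/h4.png

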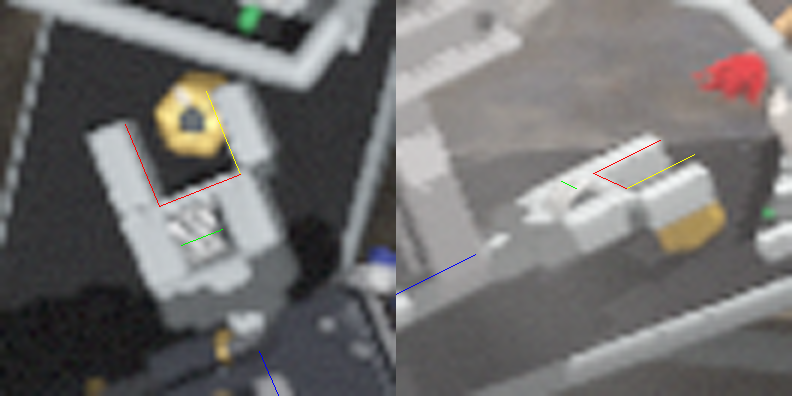

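```bash
python3 - <<'E'
from h import *
for o in ((-8,5.5,22),(-8,5.5,6),(-8,5.5,0),(-8,5.5,-13)): T,d,tw,R2=plan(o,39.5); print(T.round(1),d.round(1),tw)
E
```

```text
[508.2 -40.9 108.9] [-2.  -2.1  0.2] 0.0005047138810747335
[515.4 -43.1  94.7] [ 1.  -2.1 16. ] 0.0005047138810747335
[518.1 -43.9  89.4] [ 2.1 -2.1 21.8] 0.0005047138810747335
[524.  -45.7  77.9] [ 4.5 -2.1 34.6] 0.0005047138810747335
```

Request:
jog_arm(deltas="-2 -2 0 0 10; -2 -2 0 0 10; -1 -2 4 0 10; -1 -2 8 0 10; 0 -2 12 0 10; 1 -2 14 0 10; 1 -2 16 0 10; 1 -2 18 0 10; 1 -2 18 0 10; 1 -2 18 0 10", squeeze=25)

```text
clock: 20.8
eef_pos: [515.9, -43.7, 92.6]
eef_rot: [2.832, -0.192, 0.396]
wrist_force: [-0.9, -0.7, -1.2]
finger_gap: 21.4
```

```bash
python3 - <<'E'
from h import *
pt,dt=optics.camera("top"); ps,ds=optics.camera("side"); np.savez("s4.npz",pt=pt,dt=dt,ps=ps,ds=ds)
s=manip.read_state(); print(s["clock"],s["eef_pos"].round(1),s["eef_rot"],s["qd"].round(2),s["wrist_force"])
overlay(np.load("s4.npz"),s,"pics/h5.png",half=33,sc=6)
E
```

```text
20.9 [516.  -43.7  92.6] [ 2.83218441 -0.19214839  0.39560341] [ 0.  0.  0.  0. -0.  0.] [-0.70457579  0.02746731 -1.72337949]
```

View pics/h5.png

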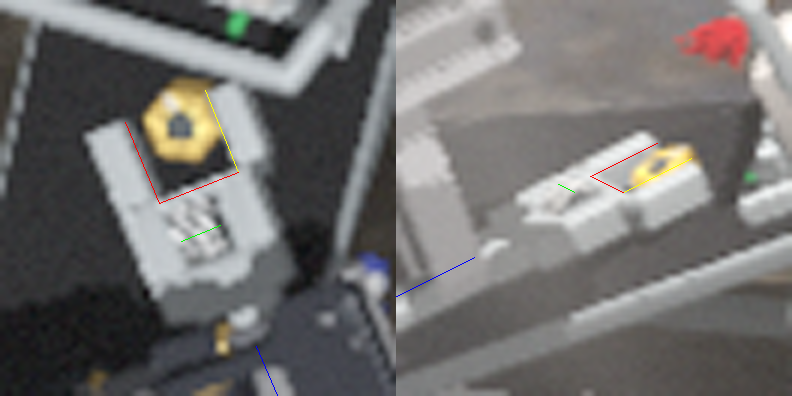

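```bash
python3 - <<'E'
from h import *
s=manip.read_state(); print("TCP in plate",(F.T@(s["eef_pos"]-N0)).round(1)); R=Rt(s)
print("tool in plate\n",(F.T@R).round(3)); print("down n in tool",(R.T@-F[:,2]).round(3),"x in tool",(R.T@wx(39.5)).round(3))
E
```

```text
TCP in plate [-73.8 -53.8  37.6]
tool in plate
 [[ 0.758  0.636 -0.144]
 [ 0.625 -0.771 -0.119]
 [-0.187  0.    -0.982]]
down n in tool [ 0.187 -0.     0.982] x in tool [ 0.982  0.    -0.187]
```

Request:
jog_arm(deltas="0 2 2 0 10; 0.7 2 4 0 10; 1 2 7 0 10; 1.5 2 9 0 10; 2 2 11 0 10; 2.5 2 13 0 10; 3 2 15 0 10; 3.2 2 17 0 10; 3.5 2 18 0 10; 3.5 2 18 0 10", squeeze=8)

```text
clock: 22.15
eef_pos: [524.9, -48.0, 76.9]
eef_rot: [2.832, -0.192, 0.395]
wrist_force: [-1.8, 0.2, -2.2]
finger_gap: 21.7
```

```bash
python3 - <<'E'
from h import *
pt,dt=optics.camera("top"); ps,ds=optics.camera("side"); np.savez("s5.npz",pt=pt,dt=dt,ps=ps,ds=ds)
s=manip.read_state(); print(s["clock"],s["eef_pos"].round(1),s["eef_rot"],s["wrist_force"],s["moment"],s["finger_gap"]); print("TCP in plate",(F.T@(s["eef_pos"]-N0)).round(1))
overlay(np.load("s5.npz"),s,"pics/h6.png",half=33,sc=6)
E
```

```text
22.25 [524.9 -48.   76.9] [ 2.83227898 -0.19202958  0.39549983] [-0.15367238 -0.80731928 -1.56900146] [ 0.12147571  0.43525834 -0.05154603] 21.97746861379033
TCP in plate [-72.5 -55.3  19.2]
```

View pics/h6.png

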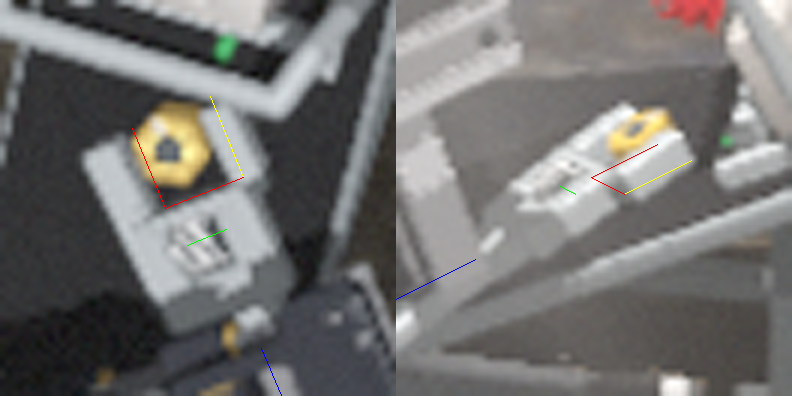

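Request:
jog_arm(deltas="1 0 -0.2 0 10; 2 0 -0.4 0 10; 3.5 0 -0.7 0 10; 4.5 0 -0.9 0 10; 4.5 0 -0.9 0 10; 4.5 0 -0.9 0 50; 4.5 0 -0.9 0 50; 4.5 0 -0.9 0 50; 4.5 0 -0.9 0 50; 4.5 0 -21 0 50")

```text
clock: 23.5
eef_pos: [522.4, -42.0, 96.6]
eef_rot: [2.833, -0.19, 0.395]
wrist_force: [0.1, -0.6, 0.6]
finger_gap: 49.7
```

```bash
python3 - <<'E'
from h import *
pt,dt=optics.camera("top"); ps,ds=optics.camera("side"); np.savez("s6.npz",pt=pt,dt=dt,ps=ps,ds=ds)
s=manip.read_state(); print(s["clock"],s["eef_pos"].round(1),s["eef_rot"],s["wrist_force"],s["finger_gap"]); print("TCP in plate",(F.T@(s["eef_pos"]-N0)).round(1))
ims=[]
for n,k in(("top",pt),("side",ps)):
    o=rect(n,k,N0,F,15,(-80,40),(-60,40),4); ims.append(o)
cv2.imwrite("pics/p1.png",np.hstack(ims))
E
```

```text
23.6 [523.5 -41.7  98.8] [ 2.83121243 -0.19419754  0.39601962] [-0.02442272  0.78768496  0.14062649] 50.00788132618023
TCP in plate [-65.  -49.7  40. ]
```

View pics/p1.png

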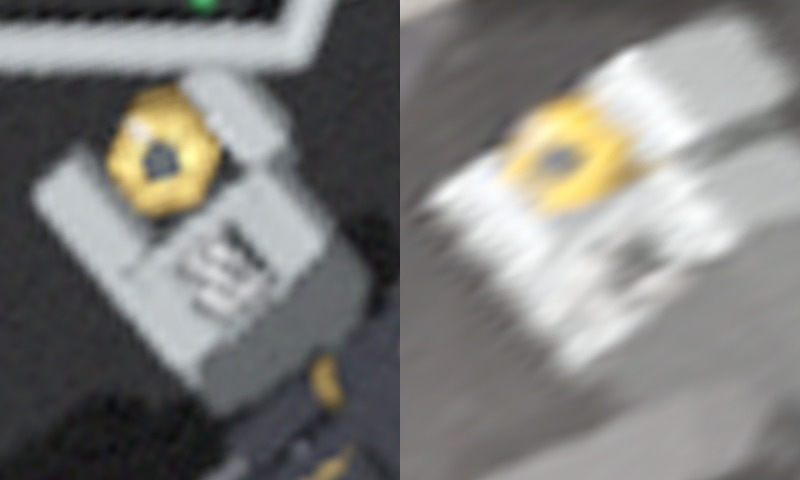

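Request:
jog_arm(deltas="0 0 10 0 50; 0 0 20 0 30; 0 0 20 0 10; 0 0 20 0 10; 0 0 20 0 10; 0 0 20 0 10; 1 1 20 0 10; 2 1.7 19.8 0 10; 3 1.7 19.6 0 10; 3 1.7 19.6 0 10", squeeze=20)

```text
clock: 24.85
eef_pos: [531.8, -46.4, 80.1]
eef_rot: [2.832, -0.192, 0.395]
wrist_force: [-0.9, -0.4, -2.4]
finger_gap: 21.3
```

```bash
cat > look.py <<'E'
from h import *
import sys
pt,dt=optics.camera("top"); ps,ds=optics.camera("side"); np.savez("cur.npz",pt=pt,dt=dt,ps=ps,ds=ds)
s=manip.read_state(); print(s["clock"],s["eef_pos"].round(1),s["eef_rot"].round(3),s["wrist_force"].round(1),s["finger_gap"].round(1)); print("TCP in plate",(F.T@(s["eef_pos"]-N0)).round(1))
ims=[]
for n,k in(("top",pt),("side",ps)):
    o=rect(n,k,N0,F,15,(-80,40),(-60,40),4); ims.append(o)
cv2.imwrite(sys.argv[1],np.hstack(ims))
E
python3 look.py pics/p2.png
```

```text
Traceback (most recent call last):
  File "look.py", line 4, in <module>
    s=manip.read_state(); print(s["clock"],s["eef_pos"].round(1),s["eef_rot"].round(3),s["wrist_force"].round(1),s["finger_gap"].round(1)); print("TCP in plate",(F.T@(s["eef_pos"]-N0)).round(1))
                                                                                                                 ^^^^^^^^^^^^^^^^^^^^^
AttributeError: 'float' object has no attribute 'round'
```

```bash
sed -i 's/s\["finger_gap"\].round(1)/s["finger_gap"]/' look.py; sed -i 's/^pt,dt=.*/pt,dt=optics.camera("top"); ps,ds=optics.camera("side"); np.savez("cur.npz",pt=pt,dt=dt,ps=ps,ds=ds)/' look.py
python3 - <<'E'
from h import *
z=np.load("cur.npz")
cv2.imwrite("pics/p2.png",np.hstack([rect(n,z[k],N0,F,15,(-80,40),(-60,40),4) for n,k in(("top","pt"),("side","ps"))]))
E
```

```text
(no output)
```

View pics/p2.png

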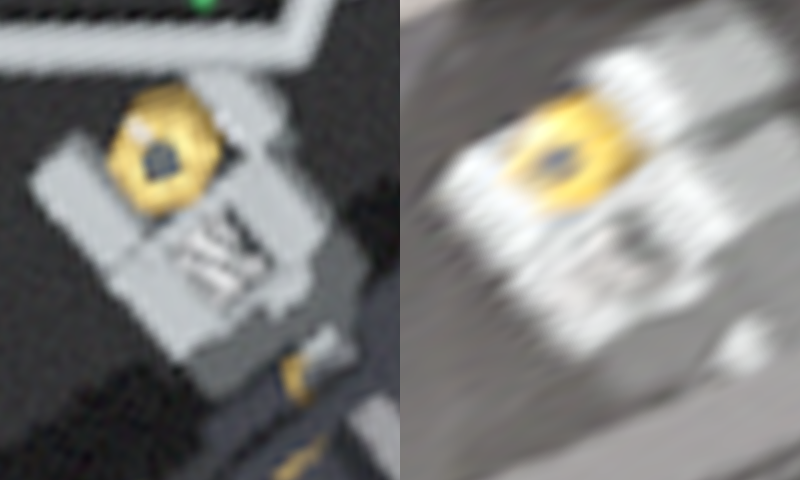

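```bash
cat >> h.py <<'E'
WORM=np.array([-23.,-17.5]); 
def wormplan(al,along,lift,s=None,ang=39.5):
    s=s or manip.read_state(); R=Rt(s)
    v=R.T@wx(al); tw=np.arctan2(v[1],v[0]); R2=R@Rn.from_euler('z',tw).as_matrix()
    v=R2.T@wx(ang); d=np.array([v[0],v[1],0]); d/=np.linalg.norm(d)
    C=N0+F@np.array([WORM[0],WORM[1],10.]); tz=R2[:,2]
    T=C-9.5*tz-14*tz-R2@(along*d)-lift*tz
    return T,R.T@(T-s["eef_pos"]),tw,R.T@R2@d
E
python3 - <<'E'
from h import *
s=manip.read_state(); print(s["clock"],(F.T@(s["eef_pos"]-N0)).round(1))
for l in (30,3): T,d,tw,dr=wormplan(5,7.5,l); print(T.round(1),(F.T@(T-N0)).round(1),d.round(1),tw,dr.round(3))
E
```

```text
24.95 [-65.5 -51.8  19.2]
[559.7 -17.4 140.6] [-21.  -15.8  64. ] [ 47.9   0.7 -54.7] 0.610914401305495 [1. 0. 0.]
[567.4 -23.1 115.4] [-24.9 -19.   37.4] [ 47.9   0.7 -27.7] 0.610914401305495 [1. 0. 0.]
```

Request:
jog_arm(deltas="0 0 0 0 46; 0 0 0 0 46; 0 0 0 0 46; 0 0 -30 0 46; 0 0 -57 0 40; 16 0 -57 0.15 0; 32 0 -55 0.3 0; 48 1 -55 0.45 0; 48 1 -55 0.61 0; 48 1 -55 0.61 0")

```text
clock: 26.2
eef_pos: [560.0, -17.5, 141.0]
eef_rot: [2.997, -0.334, -0.219]
wrist_force: [0.2, 0.2, -0.2]
finger_gap: 0.4
```

```bash
python3 look.py pics/p3.png; python3 - <<'E'
from h import *
for l in (30,3,0): T,d,tw,dr=wormplan(5,7.5,l); print((F.T@(T-N0)).round(1),d.round(1),tw,dr.round(3))
E
```

```text
26.3 [559.8 -17.6 141. ] [ 2.996 -0.333 -0.216] [-0.5  0.7  0. ] 0.8048033607031992
TCP in plate [-20.7 -16.   64.3]
[-21.  -15.8  64. ] [-0.2 -0.3  0.3] 0.004635010755202939 [ 0.822 -0.569  0.   ]
[-24.9 -19.   37.4] [-0.2 -0.3 27.3] 0.004635010755202939 [ 0.822 -0.569  0.   ]
[-25.3 -19.4  34.5] [-0.2 -0.3 30.3] 0.004635010755202939 [ 0.822 -0.569  0.   ]
```

View pics/p3.png

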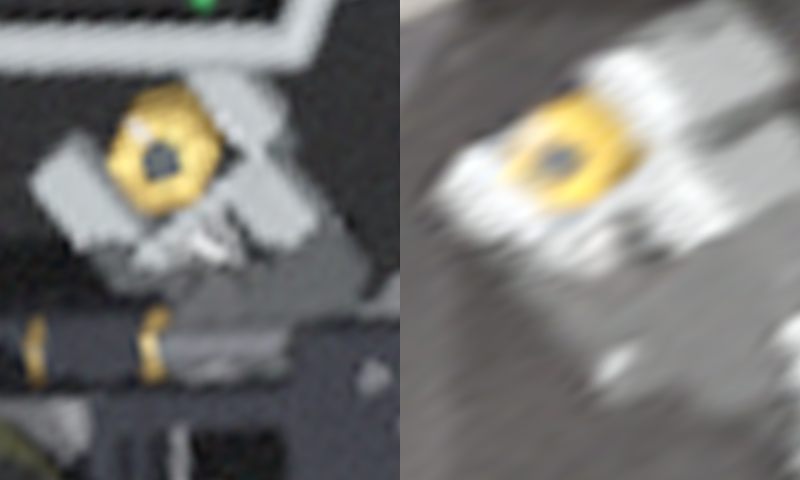

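```bash
python3 - <<'E'
from h import *
z=np.load("cur.npz"); cv2.imwrite("pics/p3s.png",cv2.resize(z["ps"][120:240,260:380],None,fx=5,fy=5,interpolation=cv2.INTER_CUBIC)[:,:,::-1])
E
```

```text
(no output)
```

View pics/p3s.png

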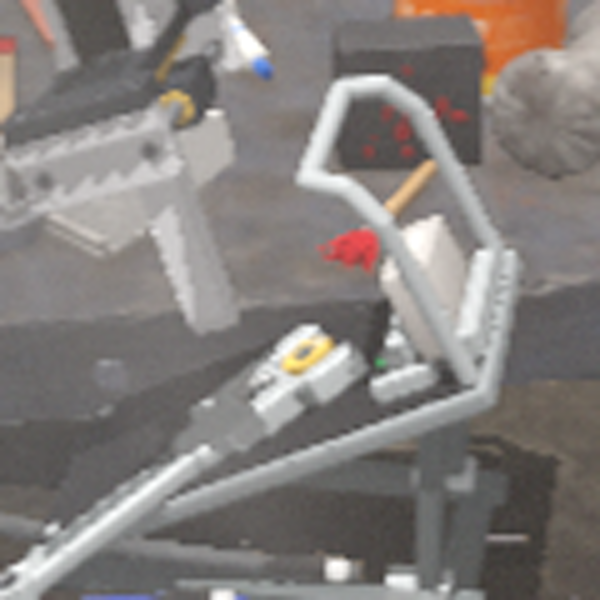

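Request:
jog_arm(deltas="0 0 10 0 0; 0 0 20 0 0; 0 0 26 0 0; 0 0 28 0 0; 0 0 29 0 0; 0 0 30 0 0; 0 0 30.5 0 0; 0 0 31 0 0; 0 0 31 0 0; 0 0 31 0 0", squeeze=40)

```text
clock: 27.55
eef_pos: [568.9, -23.9, 112.9]
eef_rot: [2.998, -0.335, -0.22]
wrist_force: [-4.1, 1.8, 7.8]
finger_gap: 0.4
```

```bash
python3 - <<'E'
from h import *
s=manip.read_state(); print(s["clock"],(F.T@(s["eef_pos"]-N0)).round(1),s["wrist_force"].round(1),(Rt(s).T@s["wrist_force"]).round(1))
T,d,tw,dr=wormplan(5,7.5,0);print(d.round(1))
E
```

```text
27.55 [-24.6 -19.4  34.4] [-4.1  1.8  7.8] [-1.6  0.4 -8.8]
[-0.8 -0.1  0.1]
```

Request:
jog_arm(deltas="3 -2.1 0.2 0 0; 6 -4.2 0.2 0 0; 9 -6.3 0.2 0 0; 9 -6.3 0.2 0 0; 9 -6.3 -6 0 0; 0 0 -6 0 0; 0 0 0.2 0 0; 4.5 -3.1 0.2 0 0; 9 -6.3 0.2 0 0; 9 -6.3 0.2 0 0")

```text
clock: 28.8
eef_pos: [579.3, -19.6, 115.0]
eef_rot: [2.998, -0.335, -0.22]
wrist_force: [-7.7, 6.0, 15.6]
finger_gap: 0.2
```

```bash
python3 - <<'E'
from h import *
s=manip.read_state(); print((Rt(s).T@s["wrist_force"]).round(1),(F.T@(s["eef_pos"]-N0)).round(1))
E
python3 look.py pics/p4.png
```

```text
[ -3.2  -1.6 -18.1] [-15.9 -12.2  32.3]
28.9 [579.3 -19.6 115. ] [ 2.998 -0.336 -0.22 ] [-8.4  6.4 16.7] 0.6863601687531664
TCP in plate [-15.9 -12.3  32.3]
```

View pics/p4.png

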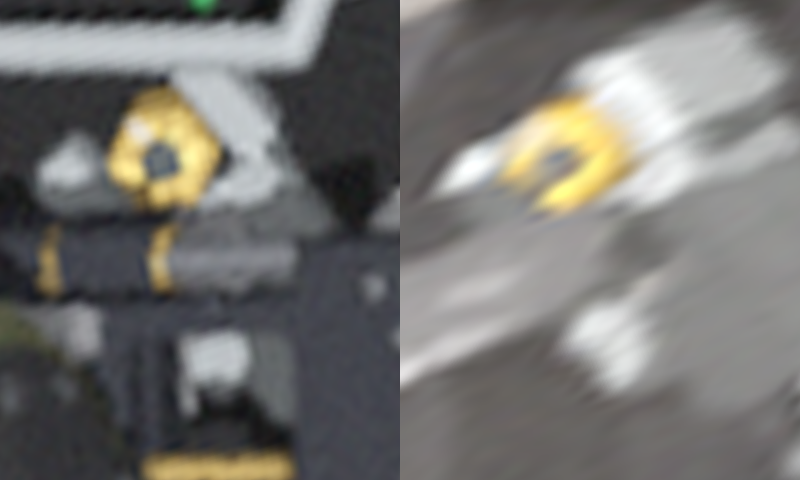

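Request:
jog_arm(deltas="0 0 -6 0 0; -10 7 -6 0 0; -10 7 0 0 0; -6 4 -0.1 0 0; -1 0.7 -0.4 0 0; -1 0.7 -0.4 0 0; -5 3.5 -7 0 0; -10 7 -6 0 0; -10 7 0 0 0; -10 7 0 0 0")

```text
clock: 30.15
eef_pos: [567.4, -24.9, 111.6]
eef_rot: [2.997, -0.333, -0.221]
wrist_force: [-10.5, 1.6, 13.2]
finger_gap: 0.2
```

```bash
python3 - <<'E'
from h import *
s=manip.read_state(); print((Rt(s).T@s["wrist_force"]).round(1),(F.T@(s["eef_pos"]-N0)).round(1))
E
python3 look.py pics/p5.png
```

```text
[ -5.7   3.1 -15.6] [-26.2 -20.8  33.9]
30.25 [567.5 -24.8 111.7] [ 2.997 -0.333 -0.22 ] [-11.3   1.4  13.1] 0.4287781436712906
TCP in plate [-26.1 -20.7  34. ]
```

View pics/p5.png

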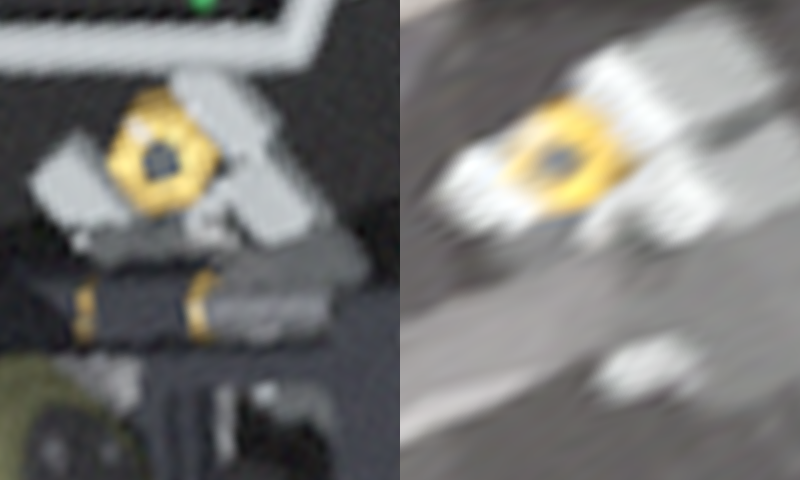

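Request:
jog_arm(deltas="4 -2.8 -0.3 0 0; 8 -5.6 -0.5 0 0; 10 -7 -0.6 0 0; 10 -7 -0.6 0 0; 6 -4 -8 0 0; 0 0 -7 0 0; 0 0 -0.2 0 0; 5 -3.5 -0.4 0 0; 10 -7 -0.6 0 0; 10 -7 -0.6 0 0")

```text
clock: 31.5
eef_pos: [579.3, -20.3, 115.3]
eef_rot: [2.997, -0.335, -0.22]
wrist_force: [-5.9, -1.4, 14.2]
finger_gap: -0.0
```

```bash
python3 - <<'E'
from h import *
s=manip.read_state(); print((Rt(s).T@s["wrist_force"]).round(1),(F.T@(s["eef_pos"]-N0)).round(1))
E
```

```text
[ -0.5   4.8 -14.6] [-15.6 -12.9  32.4]
```

Request:
jog_arm(deltas="-4 3 -8 0 0; -10 7 -7 0 0; -10 7 0.4 0 0; -5 3.5 0.2 0 0; 0 0 0 0 0; 0 0 0 0 0; -4 3 -8 0 0; -10 7 -12 0 0; -30 7 -30 0 0; -40 7 -30 0 0")

```text
clock: 32.75
eef_pos: [530.7, -11.8, 130.7]
eef_rot: [2.998, -0.335, -0.22]
wrist_force: [0.8, -0.4, -0.2]
finger_gap: 0.9
```

```bash
python3 look.py pics/p6.png
```

```text
32.85 [530.6 -11.9 129.8] [ 2.997 -0.333 -0.22 ] [0.2 0.9 0.9] 0.4991281747787592
TCP in plate [-52.  -19.   68.3]
```

View pics/p6.png

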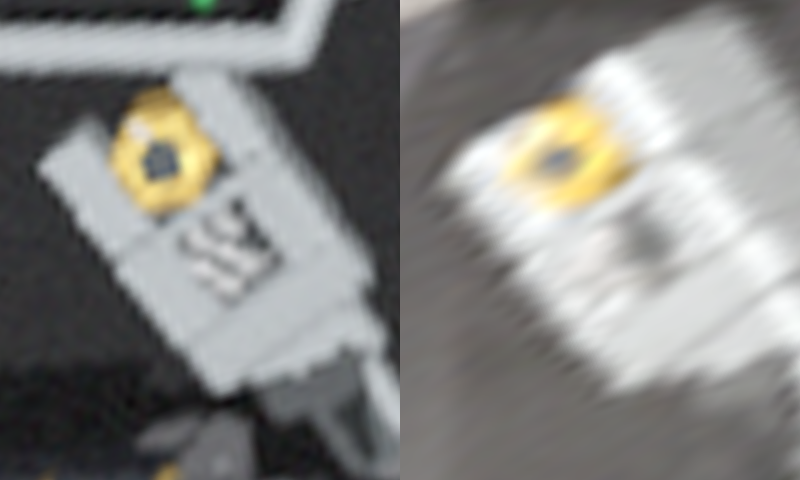

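```bash
cat > wl.py <<'E'
from h import *
import sys
z=np.load("cur.npz"); ang=float(sys.argv[2])
t=np.radians(ang); F2=F@np.array([[np.cos(t),-np.sin(t),0],[np.sin(t),np.cos(t),0],[0,0,1]])
ims=[]
for n,k in(("top","pt"),("side","ps")):
    o=rect(n,z[k],N0,F2,15,(-45,25),(-30,30),6.5)
    for y in (12,-12): 
        u=int((30-y)*6.5); cv2.line(o,(u,0),(u,454),(0,0,255),1)
    v=int((25+15)*6.5); cv2.line(o,(100,v),(290,v),(0,255,0),1)
    ims.append(o)
cv2.imwrite(sys.argv[1],np.hstack(ims))
E
python3 wl.py pics/p6w.png 38.5
```

```text
(no output)
```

View pics/p6w.png

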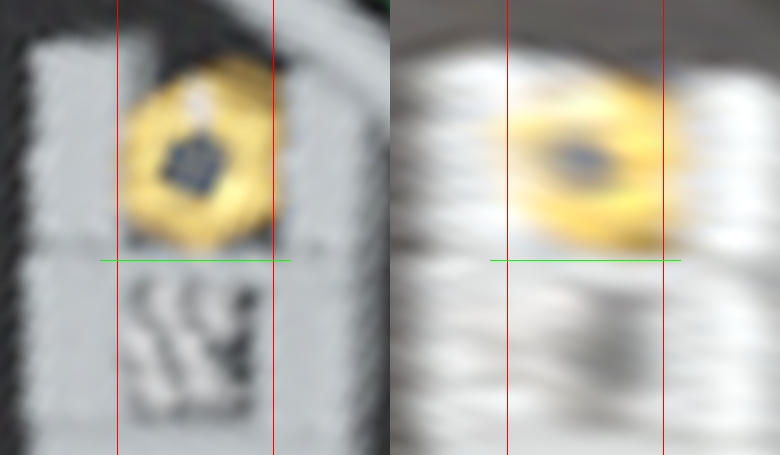

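```bash
python3 - <<'E'
from h import *
s=manip.read_state(); print(s["qd"].round(3))
for a,l in ((7.5,7),(7.5,-0.5),(-4.,-.5)): T,d,tw,dr=wormplan(5,a,l); print((F.T@(T-N0)).round(1),d.round(1),tw,dr.round(3))
E
```

```text
[-0.007  0.023 -0.039  0.004  0.008 -0.012]
[-24.3 -18.6  41.4] [31.5 -0.9 22.4] 0.0013567880850476816 [ 0.82  -0.572 -0.   ]
[-25.4 -19.5  34. ] [31.5 -0.9 29.9] 0.0013567880850476816 [ 0.82  -0.572 -0.   ]
[-16.6 -12.3  31.8] [41.  -7.5 29.9] 0.0013567880850476816 [ 0.82  -0.572 -0.   ]
```

Request:
jog_arm(deltas="15 0 10 0 0; 30 0 22 0 0; 30 0 30.2 0 0; 33 -2 30.1 0 0; 36 -4.2 30 0 0; 40 -7 29.9 0 0; 40 -7 29.9 0 0; 35 -3.5 22 0 0; 30 0 23 0 0; 30 0 30.2 0 0")

```text
clock: 34.1
eef_pos: [567.3, -24.6, 111.8]
eef_rot: [2.998, -0.334, -0.22]
wrist_force: [-14.9, 4.7, 26.4]
finger_gap: 0.0
```

Request:
jog_arm(deltas="1 -0.7 0 0 0; 2 -1.4 0 0 0; 3 -2.1 0 0 0; 4 -2.8 0 0 0; 5 -3.5 -0.1 0 0; 6 -4.2 -0.1 0 0; 7 -4.9 -0.2 0 0; 8 -5.6 -0.2 0 0; 9 -6.3 -0.3 0 0; 9 -6.3 -0.3 0 0")

```text
clock: 35.35
eef_pos: [576.9, -20.9, 114.6]
eef_rot: [2.996, -0.332, -0.22]
wrist_force: [-15.6, -3.1, 18.0]
finger_gap: 0.1
```

```bash
python3 - <<'E'
from h import *
s=manip.read_state(); print((Rt(s).T@s["wrist_force"]).round(1),(F.T@(s["eef_pos"]-N0)).round(1))
E
```

```text
[ -7.9   9.5 -20.6] [-17.8 -14.2  32.8]
```

```bash
cat >> h.py <<'E'
def swing(theta,D=115,gap=0.,hgt=5.5,s=None,lift=0,c=np.zeros(3)):
    s=s or manip.read_state(); R=Rt(s); t=np.radians(theta)
    p=np.array([-np.sin(t),np.cos(t),0]); q=R.T@F@p; sup=8*abs(q[0])+12.5*abs(q[1])
    ctr=-D*np.array([np.cos(t),np.sin(t),0])-p*(11+sup+gap)+np.array([0,0,hgt+lift])
    T=N0+F@ctr-14*R[:,2]
    return (F.T@(T-N0)),R.T@(T-s["eef_pos"])
E
python3 - <<'E'
from h import *
s=manip.read_state(); print((F.T@(s["eef_pos"]-N0)).round(1))
for th,g,l in ((38.5,12,45),(38.5,12,0),(38.5,2,0),(30,0,0),(20,0,0),(10,0,0),(0,0,0),(-8,0,0)):
    a,b=swing(th,gap=g,lift=l); print(th,a.round(1),b.round(1))
E
```

```text
[-17.8 -14.2  32.8]
38.5 [-64.4 -99.5  64.2] [-56.8  83.8 -13.8]
38.5 [-64.4 -99.5  19.2] [-49.8  78.9  30.4]
38.5 [-70.6 -91.7  19.2] [-55.4  70.6  30.3]
30 [-84.7 -78.1  19.2] [-68.3  55.9  30.7]
20 [-97.4 -61.3  19.2] [-79.7  38.1  30.6]
10 [-107.   -42.1   19.2] [-87.8  18.3  29.6]
0 [-113.   -22.3   19.2] [-92.2  -1.9  28.1]
-8 [-115.3   -6.8   19.2] [-93.4 -17.4  26.6]
```

Request:
jog_arm(deltas="0 0 -12 0 0; 0 0 -34 0 0; -19 28 -32 0 0; -38 56 -24 0 0; -57 84 -14 0 0; -57 84 -14 0 0; -53 81 8 0 0; -50 79 28 0 0; -50 79 30.4 0 0; -50 79 30.4 0 0")

```text
clock: 36.6
eef_pos: [519.6, -91.5, 80.7]
eef_rot: [2.998, -0.334, -0.22]
wrist_force: [-0.1, -0.7, 1.0]
finger_gap: 0.4
```

```bash
python3 look.py pics/p7.png;python3 wl.py pics/p7w.png 38.5;  python3 - <<'E'
from h import *
z=np.load("cur.npz"); cv2.imwrite("pics/p7s.png",np.hstack([cv2.resize(z["ps"][130:250,230:380],None,fx=2.6,fy=2.6),cv2.resize(z["pt"][150:270,220:370],None,fx=2.6,fy=2.6)])[:,:,::-1])
E
```

```text
36.7 [519.6 -91.7  81.1] [ 2.998 -0.335 -0.22 ] [0.  0.7 0.2] 0.44353449283523383
TCP in plate [-63.7 -98.6  19.3]
```

View pics/p7w.png

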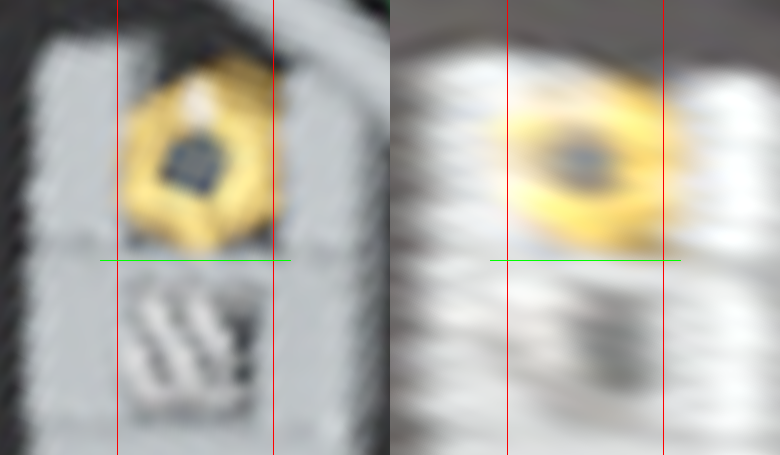

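View pics/p7s.png

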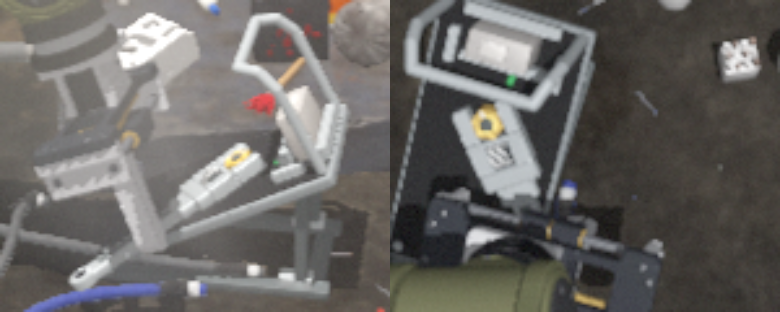

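```bash
python3 - <<'E'
from h import *
for th,g in ((38.5,12),(38.5,6),(38.5,0),(35,0),(30,0),(25,0),(20,0),(15,0),(10,0),(5,0)):
    a,b=swing(th,gap=g); print(th,a.round(1),b.round(1))
E
```

```text
38.5 [-64.4 -99.5  19.3] [-0.7  0.9  0.3]
38.5 [-68.2 -94.8  19.3] [-4.1 -4.1  0.3]
38.5 [-71.9 -90.1  19.3] [-7.5 -9.1  0.2]
35 [-77.4 -85.5  19.3] [-12.5 -14.2   0.5]
30 [-84.7 -78.1  19.3] [-19.2 -22.1   0.6]
25 [-91.4 -70.1  19.3] [-25.3 -30.7   0.6]
20 [-97.5 -61.3  19.3] [-30.6 -39.8   0.5]
15 [-102.7  -52.    19.3] [-35.1 -49.5   0.1]
10 [-107.1  -42.1   19.3] [-38.7 -59.7  -0.4]
5 [-110.5  -31.8   19.3] [-41.4 -70.2  -1.2]
```

Request:
jog_arm(deltas="-4 -4 0.3 0 0; -7.5 -9 0.3 0 0; -12.5 -14 0.5 0 0; -19 -22 0.6 0 0; -25 -30.5 0.6 0 0; -30.5 -40 0.5 0 0; -35 -49.5 0.1 0 0; -37 -54.5 -0.1 0 0; -38.5 -59.5 -0.4 0 0; -38.5 -59.5 -0.4 0 0")

```text
clock: 37.95
eef_pos: [499.7, -26.9, 60.9]
eef_rot: [2.997, -0.335, -0.22]
wrist_force: [-3.4, -6.3, 13.1]
finger_gap: 0.5
```

```bash
python3 look.py pics/p8.png
```

```text
38.05 [499.6 -27.   60.8] [ 2.997 -0.335 -0.22 ] [-2.9 -6.3 12.6] 0.47005392095446424
TCP in plate [-106.7  -42.5   19.2]
```

View pics/p8.png

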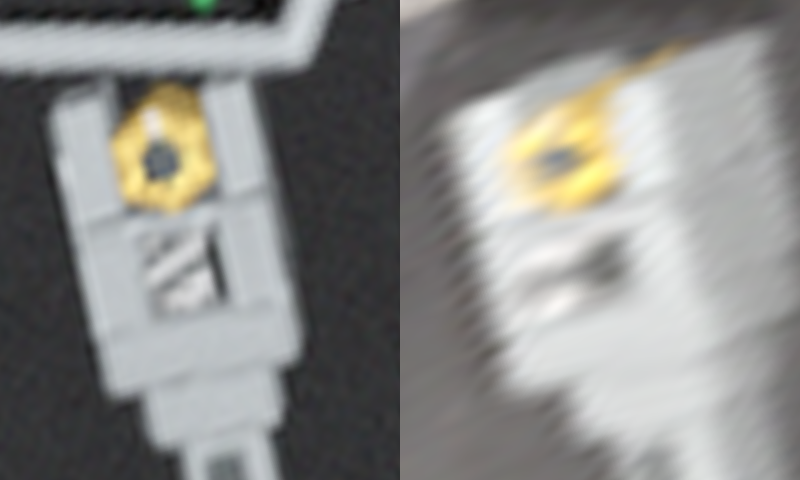

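```bash
python3 - <<'E'
from h import *
s=manip.read_state(); print("tool f",(Rt(s).T@s["wrist_force"]).round(1),"plate f",(F.T@s["wrist_force"]).round(1))
for th in (10,7,4,1,-2,-5,-8,-10): 
    a,b=swing(th,hgt=6.7); print(th,a.round(1),b.round(1))
E
```

```text
tool f [  2.8   8.5 -11.3] plate f [ 5.1 -6.9 11.6]
10 [-107.1  -42.1   20.5] [-0.5 -0.2 -1.2]
7 [-109.2  -36.    20.5] [-2.2 -6.5 -1.6]
4 [-111.1  -29.7   20.5] [ -3.6 -12.9  -2.1]
1 [-112.6  -24.2   20.5] [ -4.6 -18.5  -2.6]
-2 [-113.8  -18.5   20.5] [ -5.4 -24.3  -3.1]
-5 [-114.7  -12.7   20.5] [ -5.9 -30.1  -3.6]
-8 [-115.3   -6.8   20.5] [ -6.1 -35.9  -4.3]
-10 [-115.6   -2.9   20.5] [ -6.1 -39.8  -4.7]
```

Request:
jog_arm(deltas="-0.5 0 -1.3 0 0; -2 -6 -1.7 0 0; -3.5 -13 -2.2 0 0; -4.5 -18.5 -2.7 0 0; -5.3 -24 -3.2 0 0; -5.7 -28 -3.5 0 0; -5.9 -31 -3.8 0 0; -6 -34 -4.1 0 0; -6.1 -36 -4.3 0 0; -6.1 -36 -4.3 0 0")

```text
clock: 39.3
eef_pos: [502.1, 9.6, 57.6]
eef_rot: [2.997, -0.335, -0.22]
wrist_force: [-1.7, -8.0, 10.3]
finger_gap: 0.4
```

```bash
python3 look.py pics/p9.png; python3 - <<'E'
from h import *
s=manip.read_state(); print("plate f",(F.T@s["wrist_force"]).round(1))
z=np.load("cur.npz")
o=[rect(n,z[k],N0,F,h,(-25,50),(-25,25),8) for n,k,h in(("top","pt",15),("top","pt",0))]
cv2.imwrite("pics/p9n.png",np.hstack(o))
E
```

```text
39.4 [502.1   9.5  57.6] [ 2.997 -0.335 -0.22 ] [-1.4 -8.7  9.8] 0.49223578742171836
TCP in plate [-115.6   -6.8   20.2]
plate f [ 5.6 -8.7  8.1]
```

View pics/p9.png

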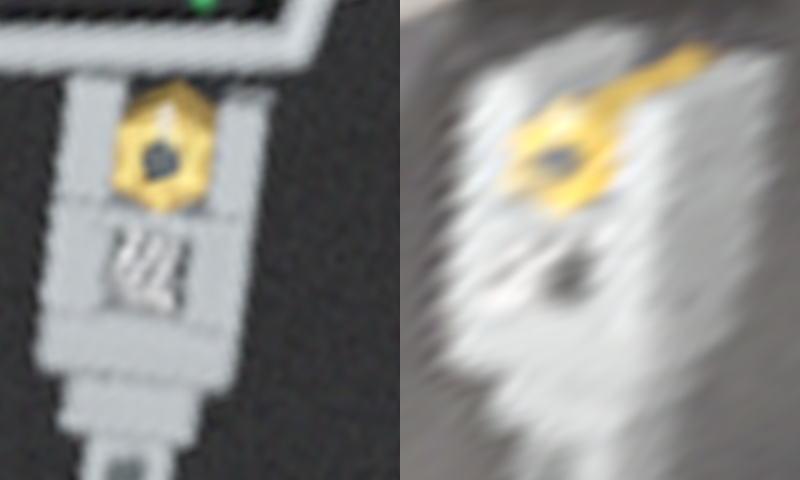

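View pics/p9n.png

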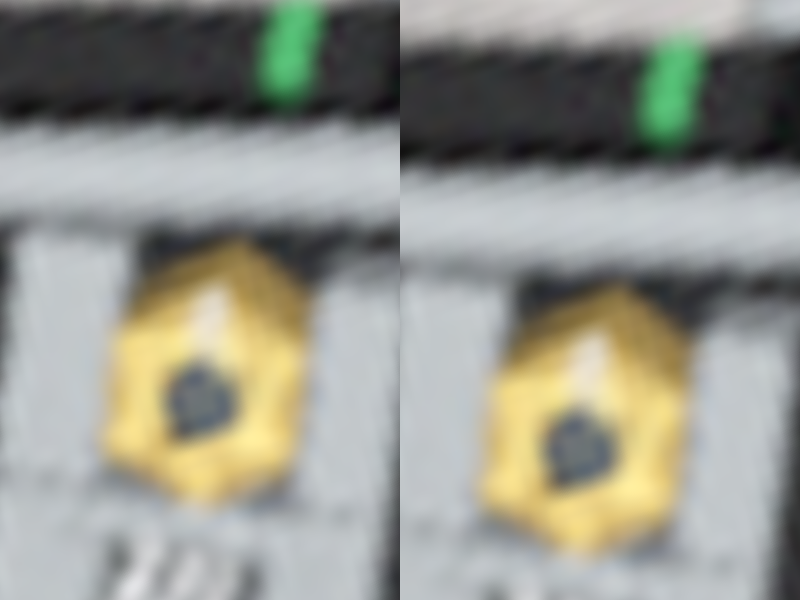

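```bash
python3 - <<'E'
from h import *
a0,b0=swing(-8,hgt=6.7)
for th in (-10,-12,-14,-14.8): 
    a,b=swing(th,hgt=6.9); print(th,a.round(1),(b-b0).round(1),b.round(1))
E
```

```text
-10 [-115.6   -2.9   20.7] [-0.  -3.9 -0.6] [ 0.2 -3.8 -0.9]
-12 [-115.7    1.1   20.7] [ 0.2 -7.8 -1.1] [ 0.4 -7.8 -1.3]
-14 [-115.7    5.    20.7] [  0.5 -11.8  -1.6] [  0.7 -11.7  -1.8]
-14.8 [-115.6    6.6   20.7] [  0.6 -13.4  -1.8] [  0.8 -13.3  -2. ]
```

Then back off to the right and lift before looking.

Request:
jog_arm(deltas="0 -3 -0.6 0 0; 0.2 -6 -0.9 0 0; 0.3 -9 -1.3 0 0; 0.5 -11.5 -1.6 0 0; 0.6 -13.2 -1.8 0 0; 0.6 -13.2 -1.8 0 0; 0.6 -13.2 -1.8 0 0; 0.6 -5 -1.8 0 0; 0.6 0 -1.8 0 0; 0.6 0 -1.8 0 0")

```text
clock: 40.65
eef_pos: [501.6, 9.7, 58.8]
eef_rot: [2.998, -0.333, -0.221]
wrist_force: [0.7, 0.4, 0.3]
finger_gap: 0.4
```

```bash
python3 look.py pics/p10.png; python3 - <<'E'
from h import *
s=manip.read_state(); print("plate f",(F.T@s["wrist_force"]).round(1))
z=np.load("cur.npz")
o=[rect(n,z[k],N0,F,h,(-25,50),(-25,25),8) for n,k,h in(("top","pt",15),("top","pt",0))]
cv2.imwrite("pics/p10n.png",np.hstack(o))
o=rect("top",z["pt"],N0,F,11,(-190,30),(-40,80),2.7); cv2.imwrite("pics/p10h.png",o)
E
```

```text
40.75 [501.8   9.9  58.9] [ 2.998 -0.334 -0.22 ] [0.2 0.2 0.2] 0.6187253863423122
TCP in plate [-115.3   -6.5   21.5]
plate f [0.3 0.3 0.1]
```

View pics/p10.png

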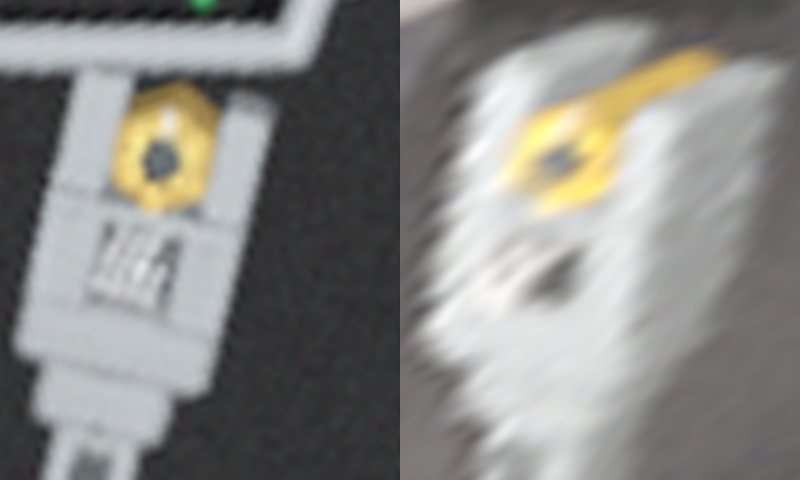

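View pics/p10n.png

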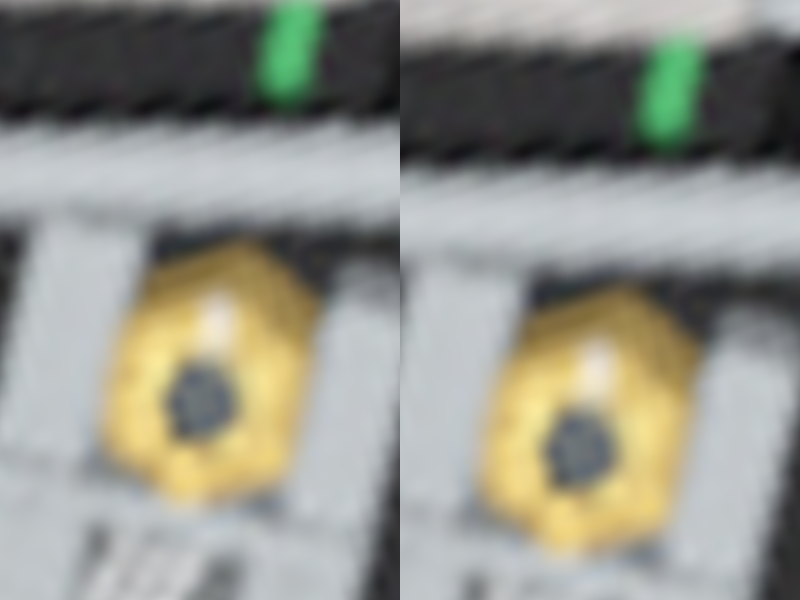

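View pics/p10h.png

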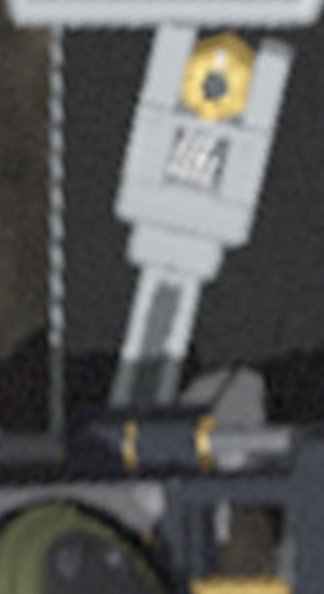

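```bash
python3 - <<'E'
from h import *
for f in ("s0.npz","s6.npz","cur.npz"):
    z=np.load(f)
    for n,k in(("top","pt"),("side","ps")):
        o=rect(n,z[k],N0,F,0,(20,55),(-25,15),10)
        hsv=cv2.cvtColor(o,cv2.COLOR_BGR2HSV); m=((hsv[...,0]>45)&(hsv[...,0]<85)&(hsv[...,1]>90)&(hsv[...,2]>60))
        p=np.argwhere(m).astype(float)
        if len(p)<20: print(f,n,"none"); continue
        x=55-p[:,0]/10; y=15-p[:,1]/10; c=np.array([x.mean(),y.mean()]); w=np.linalg.svd(np.c_[x,y]-c,full_matrices=False)[2][0]; w*=np.sign(w[0])
        print(f,n,len(p),c.round(2),"dir from nut",np.degrees(np.arctan2(c[1],c[0])).round(1),"axis",np.degrees(np.arctan2(w[1],w[0])).round(1), x.min().round(1),x.max().round(1))
        # white line & hole at h=15
        o=rect(n,z[k],N0,F,15,(-15,15),(-15,15),10); hsv=cv2.cvtColor(o,cv2.COLOR_BGR2HSV); g=hsv
        yy,xx=np.mgrid[0:300,0:300]; X=15-yy/10; Y=15-xx/10; r=np.hypot(X,Y)
        yel=(hsv[...,0]>14)&(hsv[...,0]<34)&(hsv[...,1]>90)
        hole=(hsv[...,2]<125)&(r<6); wh=(hsv[...,1]<75)&(hsv[...,2]>170)&(r<13)&(X>0)
        if n=="top":
            for nm,q in(("hole",hole),("white",wh)): print("  ",nm,q.sum(),X[q].mean().round(2),Y[q].mean().round(2), np.degrees(np.arctan2(Y[q].mean(),X[q].mean())).round(1))
            if hole.sum() and wh.sum(): print("   line angle", np.degrees(np.arctan2(Y[wh].mean()-Y[hole].mean(),X[wh].mean()-X[hole].mean())).round(1))
# wrench angle from slot / edges using Hough
z=np.load("cur.npz"); o=rect("top",z["pt"],N0,F,15,(-60,25),(-30,50),8); g=cv2.GaussianBlur(cv2.cvtColor(o,cv2.COLOR_BGR2GRAY),(0,0),5)
e=cv2.Canny(g,20,50); L=cv2.HoughLinesP(e,1,np.pi/720,60,minLineLength=130,maxLineGap=12)
for l in (L[:,0] if L is not None else []):
    d=np.degrees(np.arctan2(l[2]-l[0],-(l[3]-l[1]))); d=(d+90)%180-90
    if abs(d)<40: print(l,d.round(1))
E
```

```text
s0.npz top 7009 [36.71 -8.44] dir from nut -12.9 axis -14.0 31.2 41.9
   hole 4835 -0.38 0.02 177.5
   white 3960 6.56 4.45 34.2
   line angle 32.6
s0.npz side 1594 [33.63 -7.34] dir from nut -12.3 axis -60.6 31.5 35.9
s6.npz top 7127 [36.69 -8.45] dir from nut -13.0 axis -12.6 31.2 41.9
   hole 4850 -0.38 0.02 177.4
   white 3954 6.59 4.45 34.0
   line angle 32.4
s6.npz side 1514 [33.69 -7.38] dir from nut -12.4 axis -61.2 31.7 35.8
cur.npz top 8923 [37.83 -8.64] dir from nut -12.9 axis -12.6 31.0 44.3
   hole 4753 -0.45 0.12 164.6
   white 4960 7.09 1.02 8.2
   line angle 6.8
cur.npz side 6326 [36.53 -7.73] dir from nut -11.9 axis -53.1 31.8 40.8
[142 386 177 241] 13.6
[529 522 569 349] 13.0
```

```bash
python3 - <<'E'
from h import *
z=np.load("cur.npz"); ims=[]
for ang in (None,-11,-13.5):
    o=rect("top",z["pt"],N0,F,15,(-18,18),(-16,16),8)
    if ang is not None:
        pts=[]
        for i in range(6):
            t=np.radians(ang+60*i); pts.append([(16-13.86*np.sin(t))*8,(18-13.86*np.cos(t))*8])
        cv2.polylines(o,[np.array(pts,int)],True,(0,0,255),1); t=np.radians(ang); cv2.line(o,(128,144),tuple(np.array(pts[0],int)),(255,0,0),1)
    ims.append(o)
cv2.imwrite("pics/p10hex.png",np.hstack(ims))
E
```

```text
(no output)
```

View pics/p10hex.png

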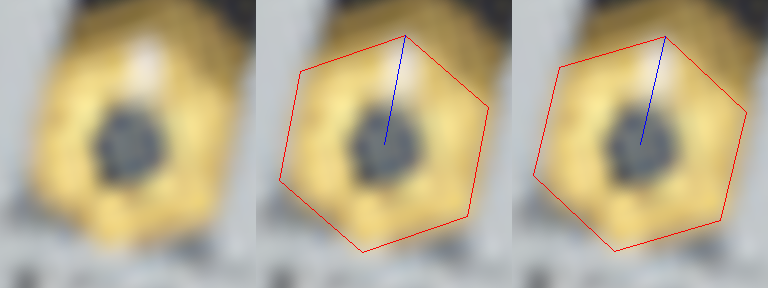

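Request:
jog_arm(deltas="0 -5 0 0 0; 0 -10 0 0 0; 0 -12.5 0 0 0; 0 -13.8 -0.1 0 0; 0 -14.8 -0.2 0 0; 0 -15.6 -0.3 0 0; 0 -15.6 -0.3 0 0; 0 -15.6 -0.3 0 0; 0 -5 -0.3 0 0; 0 5 -0.3 0 0")

```text
clock: 42.0
eef_pos: [500.3, 4.6, 60.0]
eef_rot: [2.998, -0.334, -0.22]
wrist_force: [0.6, 0.1, -0.3]
finger_gap: 0.2
```

Request:
jog_arm(deltas="0 0 -20 0 0; 0 0 -50 0 0; 0 0 -90 0 0; -20 0 -120 0 0; -40 20 -140 0 0; -60 60 -140 0 0; -60 100 -140 0 0; -60 140 -140 0 0; -60 180 -140 0 0; -60 180 -140 0 0")

```text
clock: 43.25
eef_pos: [357.3, -127.2, 196.1]
eef_rot: [2.997, -0.335, -0.225]
wrist_force: [0.9, 1.1, 0.3]
finger_gap: 0.5
```

```bash
python3 look.py pics/p11.png; python3 wl.py pics/p11w.png -13.5; python3 - <<'E'
from h import *
z=np.load("cur.npz"); ims=[]
for ang in (None,-12,-14):
    o=rect("top",z["pt"],N0,F,15,(-18,18),(-16,16),8)
    if ang is not None:
        pts=[]
        for i in range(6):
            t=np.radians(ang+60*i); pts.append([(16-13.86*np.sin(t))*8,(18-13.86*np.cos(t))*8])
        cv2.polylines(o,[np.array(pts,int)],True,(0,0,255),1); cv2.line(o,(128,144),tuple(np.array(pts[0],int)),(255,0,0),1)
    ims.append(o)
cv2.imwrite("pics/p11hex.png",np.hstack(ims))
cv2.imwrite("pics/p11s.png",np.hstack([cv2.resize(z["ps"][130:320,230:430],None,fx=2,fy=2),cv2.resize(z["pt"][130:320,220:420],None,fx=2,fy=2)])[:,:,::-1])
o=rect("top",z["pt"],N0,F,15,(-60,25),(-30,50),8); g=cv2.GaussianBlur(cv2.cvtColor(o,cv2.COLOR_BGR2GRAY),(0,0),5)
e=cv2.Canny(g,20,50); L=cv2.HoughLinesP(e,1,np.pi/720,60,minLineLength=130,maxLineGap=12)
for l in (L[:,0] if L is not None else []):
    d=np.degrees(np.arctan2(l[2]-l[0],-(l[3]-l[1]))); d=(d+90)%180-90
    if abs(d)<40: print(l,d.round(1))
E
```

```text
43.35 [ 357.9 -125.2  195.6] [ 2.998 -0.334 -0.222] [ 0.1 -0.2 -0.4] 0.38308127354978627
TCP in plate [-138.  -177.7  188.5]
[533 466 591 253] 15.2
```

View pics/p11w.png

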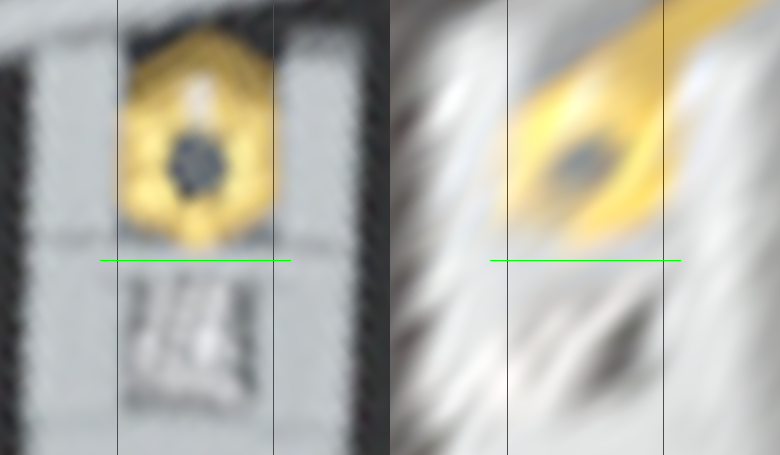

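View pics/p11hex.png

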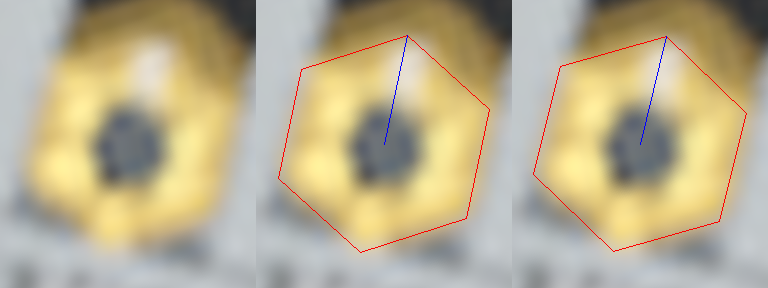

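View pics/p11s.png

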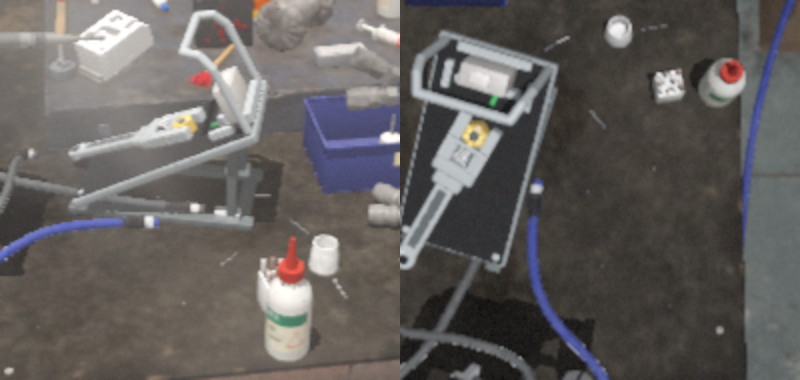

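```bash
python3 -c "
from cell import workorder; print(workorder.sign_off())"
```

```text
the job is handed in; nothing more can be done
None
```

I laid the wrench flat on the plate with the brass nut seated to the throat, and rolled the worm closed over about seven strokes. I then swung the handle until the white line pointed at the green mark, backed the gripper away and handed the job in at about 43 s of the 64 s. I got no verdict back.

- **Tilt:** a move command cannot lean the gripper. I leaned it about 20° by reaching beyond the arm's limit over free space, so it passed clear of the carry bar. It was still about 8° short of the plate's slope uphill and 7° off sideways, and the wrench pivoted down flat when I pressed and released it.
- **Jaw snug:** on the last stroke the worm stalled, with about 12 N of resistance against about 3 N while it was turning freely. In the last pictures no gap shows at either jaw face, though they read an opening of about 25 mm instead of 24. I put that down to image blur, because the nut itself reads about 24.6 mm. I made no separate measurement of the jaw.
- **Worm press:** it was meant to stay within 6 to 15 N, but it passed that on several strokes and I recorded up to about 31 N.
- **Nut angle:** the last pictures put the white line at about 13.5 to 14.5° right of straight uphill, and the green mark at 12 to 14°. That is within about 2°, which is about as fine as the images allow. An automatic reading of the white line disagreed because it picked up jaw pixels, so I read the line by eye.
- **Bystanders:** the bottle stands at its starting pixel position, and the cup and finned core look undisturbed by eye. The gripper was touching nothing when I handed the job in.

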